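Stand the matching print blocks in the roll-top drying box

ROBOT

A 6-joint arm with a two-finger parallel gripper is mounted at the origin on the work surface. World frame = base frame: x ahead of the robot, y to its left, z up, the work surface at z = 0. Lengths are in m, angles in rad, forces in N, time in s.
With the tool pointing down it reaches from about 0.225 to 0.875 m from the base axis. Payload 3.4 kg.
Tool frame: the origin (TCP) lies on the centre line of the jaws, within the pads' length; the fingertips stand 11 mm ahead of it and the grasp point (between the pads) lies 8 mm behind it; z points along the fingers, y is the line along which they close (so a half turn about z gives the same grasp; the last joint's range is limited). The gripper opens to 85 mm and grips with 20 to 120 N. Pads are 22 mm wide; open, the fingers measure 114 mm over their backs; the gripper's body (76 mm by 85 mm) begins 54 mm behind the grasp point. The pads swing forward as they close: fully open they stand 13 mm farther back than shut.
Start: joints at [-1.442, 0.276, 1.505, -0, 1.361, -0.121], TCP at [0.142, -0.557, 0.242] pointing down, gripper open.
Joint ranges: [-2.89, 2.89], [-0.75, 2.08], [0.22, 2.7], [-1.18, 4.32], [0.11, 2.71], [-2.7, 2.7]. Speed limits (rad/s): [2.57, 2.57, 3.14, 3.14, 3.14, 3.14].

INTERFACE

Orientations are given as a unit quaternion [w, x, y, z].
In Python, from rig import manip, eyes, job gives the robot as it stands.
- The arm moves only by the tool drive_tool, never from a script. Its argument "rows" is a list of rows, each a list of 3 entries, a list of its own where there are three numbers: the turn, a rotation vector about the world's x, y, z in rad, then the shift along the world's x, y, z in cm, then the finger opening in cm, from 0 to 8.54. A call has 1 to 8 rows; each row shifts and turns the commanded pose from where the row before left it; what a row does not reach is not made up. A row lasts 1/8 s, in which the tool goes at most 62.5 mm and 10.7 degrees, less where a joint would pass 70% of its speed; a pose out of reach is approached as far as the arm can. A call is refused whole if a number of a shift passes 6.25 or a number of a turn 0.188, either way. A call with a gripper value outside its range is refused whole. The fingers move at their own pace and stop on an object; "force" is the grip in N (left out, the last holds). Time passes only in rows, so rows that do not move let the fingers close. It gives the time, the measured TCP pose, the force, the opening and the grip force at its end, in the units of the state.
- manip.get_state(): the state, without advancing time (a new reading comes with each control period).
- eyes.get_image(name): name is "side" or "top" or "wrist"; returns the picture (480x640x3 uint8, red, green, blue); there is no depth.
- eyes.get_calibration(name): a dict with "camera_matrix" (3x3 intrinsics, pixels), "k1" (the pictures are not rectified: a ray, as slopes to the right and down, at radius r is drawn at 1 + k1 r^2 times it, then the intrinsics apply), "view" (4x4, takes a point from world to camera coordinates). Camera axes: x right, y up, looking along -z (the intrinsics and any distortion apply to the point x, -y, -z); pixel columns grow to the right and rows downward; lengths in m; the calibration is good to about 2 mm. A picture is of the moment at which its call begins: read the wrist's pose just before it. get_calibration takes no time and is no camera call; for the wrist camera it gives the pose at the moment of the call.
- job.sign_off(): hands the job in; it is judged then, once.
The state is a dict: "clock": time; "qpos": joint angles; "qd": joint speeds; "effort": joint torques, N m; "position": TCP position; "ee_rot": TCP orientation; "contact_force": force on the tool from outside, world axes, zero at the start; "moment": the same for the moment, N m; "width": finger opening in m; "gripper_force": force on a finger pad.
Only numpy, scipy, OpenCV 4.12 (cv2) and the standard library are available. Lean on these libraries where they do the work, as an engineer would, in place of code of your own. Each camera call takes 0.05 s, during which the arm holds its last target. There are 200 camera calls.

TASK

A sample print block lies on the table beside the bins. Roll the cover of the drying box fully open, take the roll of tape out of it and lay it flat on the bare table, then take every block of the sample's shape from the bins and stand each one upright inside the box on its thin foot edge, head up, then roll the cover fully closed. Leave the sample where it is, put no block of another shape in the box, and knock nothing over.

Things in the scene. Friction and masses are not known exactly. Their poses are not given: they have to be found in the camera images.
- tee1: light-wood block, 84 long, 24 mm thick: foot square 40 wide, 44 long; head a T: neck 22 wide, crossbar 62 wide and 20 long. Origin: middle of foot square on underside face; x: foot to head (foot edge -22, head end +62 mm), z: face normal (faces 0 and +24). 55-90 g. Starts flat in a bin (floor 4 thick, walls, ribs 10 high, compartments 80 wide), head away from robot. May be absent.
- round1: light-wood block, 84 long, 24 mm thick: foot square 40 wide, 44 long; head a disc, diameter 48, centre at x = 38. Origin: middle of foot square on underside face; x: foot to head (foot edge -22, head end +62 mm), z: face normal (faces 0 and +24). 55-90 g. Starts flat in a bin (floor 4 thick, walls, ribs 10 high, compartments 80 wide), head away from robot. May be absent.
- fork1: light-wood block, 84 long, 24 mm thick: foot square 40 wide, 44 long; head two prongs 11 wide with an 18 gap, 40 long. Origin: middle of foot square on underside face; x: foot to head (foot edge -22, head end +62 mm), z: face normal (faces 0 and +24). 55-90 g. Starts flat in a bin (floor 4 thick, walls, ribs 10 high, compartments 80 wide), head away from robot. May be absent.
- tee2: light-wood block, 84 long, 24 mm thick: foot square 40 wide, 44 long; head a T: neck 22 wide, crossbar 62 wide and 20 long. Origin: middle of foot square on underside face; x: foot to head (foot edge -22, head end +62 mm), z: face normal (faces 0 and +24). 55-90 g. Starts flat in a bin (floor 4 thick, walls, ribs 10 high, compartments 80 wide), head away from robot. May be absent.
- round2: light-wood block, 84 long, 24 mm thick: foot square 40 wide, 44 long; head a disc, diameter 48, centre at x = 38. Origin: middle of foot square on underside face; x: foot to head (foot edge -22, head end +62 mm), z: face normal (faces 0 and +24). 55-90 g. Starts flat in a bin (floor 4 thick, walls, ribs 10 high, compartments 80 wide), head away from robot. May be absent.
- fork2: light-wood block, 84 long, 24 mm thick: foot square 40 wide, 44 long; head two prongs 11 wide with an 18 gap, 40 long. Origin: middle of foot square on underside face; x: foot to head (foot edge -22, head end +62 mm), z: face normal (faces 0 and +24). 55-90 g. Starts flat in a bin (floor 4 thick, walls, ribs 10 high, compartments 80 wide), head away from robot. May be absent.
- tee3: light-wood block, 84 long, 24 mm thick: foot square 40 wide, 44 long; head a T: neck 22 wide, crossbar 62 wide and 20 long. Origin: middle of foot square on underside face; x: foot to head (foot edge -22, head end +62 mm), z: face normal (faces 0 and +24). 55-90 g. Starts flat in a bin (floor 4 thick, walls, ribs 10 high, compartments 80 wide), head away from robot. May be absent.
- round3: light-wood block, 84 long, 24 mm thick: foot square 40 wide, 44 long; head a disc, diameter 48, centre at x = 38. Origin: middle of foot square on underside face; x: foot to head (foot edge -22, head end +62 mm), z: face normal (faces 0 and +24). 55-90 g. Starts flat in a bin (floor 4 thick, walls, ribs 10 high, compartments 80 wide), head away from robot. May be absent.
- fork3: light-wood block, 84 long, 24 mm thick: foot square 40 wide, 44 long; head two prongs 11 wide with an 18 gap, 40 long. Origin: middle of foot square on underside face; x: foot to head (foot edge -22, head end +62 mm), z: face normal (faces 0 and +24). 55-90 g. Starts flat in a bin (floor 4 thick, walls, ribs 10 high, compartments 80 wide), head away from robot. May be absent.
- sample_tee: SAMPLE of the wanted shape, flat on the table beside bins and box; stays there. Only one of the three is present. A light-wood block, 84 long, 24 mm thick: foot square 40 wide, 44 long; head a T: neck 22 wide, crossbar 62 wide and 20 long. Origin: middle of foot square on underside face; x: foot to head (foot edge -22, head end +62 mm), z: face normal (faces 0 and +24).
- sample_round: SAMPLE of the wanted shape, flat on the table beside bins and box; stays there. Only one of the three is present. A light-wood block, 84 long, 24 mm thick: foot square 40 wide, 44 long; head a disc, diameter 48, centre at x = 38. Origin: middle of foot square on underside face; x: foot to head (foot edge -22, head end +62 mm), z: face normal (faces 0 and +24).
- sample_fork: SAMPLE of the wanted shape, flat on the table beside bins and box; stays there. Only one of the three is present. A light-wood block, 84 long, 24 mm thick: foot square 40 wide, 44 long; head two prongs 11 wide with an 18 gap, 40 long. Origin: middle of foot square on underside face; x: foot to head (foot edge -22, head end +62 mm), z: face normal (faces 0 and +24).
- drybox: grey roll-top box, fixed, 324 deep (x) x 436 wide (y) x 212 mm high, front (-x) facing the bins. Origin: centre of underside, z up. Floor 20 mm above the table; 400 mm clear between the side walls, which with the front wall (8 thick, at x = -150) are 88 high; behind x = +15 side quadrants and shell, radius 162 about the cover axis. Cover rolled back: open from above for x = -145 to +25.
- box_floor (a point): centre of the drying box's floor, on its upper face, 20 mm above the table.
- roll_cover (a joint): curved cover of clear acrylic slats, radius 150 mm, turns about an axis parallel to box y, 50 mm above the table over the box origin. 0 = fully closed, down on the front wall; grows (rad) as the front edge rolls up and back; stop at 1.5 = fully open. Stays where left (friction; up to about 6 N at the handle). May start ajar, up to 0.25.
- cover_handle (a point): middle of the cover handle: round dark steel bar, 10 mm diameter, 110 long, parallel to box y, 188 mm from the cover axis, 34 mm from bar centre to slats. Cover closed: 23 degrees above the horizontal through the axis, on the front side; turns with the cover.
- jar: bystander: closed paint jar, 68 mm diameter, 100 mm high; origin at the centre of its underside, z along its axis.
- water: bystander: water bottle, 62 mm diameter, 200 mm high; origin at the centre of its underside, z along its axis.
- tin: bystander: empty open tin, 90 mm diameter, 110 mm high; origin at the centre of its underside, z along its axis.
- bin0: shallow grey tray, fixed, 130 (x) x 250 (y) x 10 mm high, floor 4 thick, with two ribs across that make three compartments side by side along y. Origin: centre of its underside, z up.
- bin1: shallow grey tray, fixed, 130 (x) x 250 (y) x 10 mm high, floor 4 thick, with two ribs across that make three compartments side by side along y. Origin: centre of its underside, z up.
- bin2: shallow grey tray, fixed, 130 (x) x 250 (y) x 10 mm high, floor 4 thick, with two ribs across that make three compartments side by side along y. Origin: centre of its underside, z up.
- tape_roll: roll of blue masking tape, left lying flat on the floor of the drying box: a ring, outer diameter 96, bore 72 (wall 12 thick), 25 mm high, 80 g. Origin: centre of its underside, z along its axis.
Mind the look-alikes: they are no part of the job. What is shaped like the fork1 but purple or turquoise is not meant.

How it is judged:
By the outcome, as a careful person would: the job done as asked, in the order asked, and still so for the second after the job is handed in, with the robot touching nothing.
Of sample_tee, sample_round, sample_fork only 1 to 1 are there at a start; the rules pass over those that are not, and their reading is None.
Of tee1, tee2, tee3 only 2 to 3 are there at a start; the rules pass over those that are not, and their reading is None.
Of round1, round2, round3 only 2 to 3 are there at a start; the rules pass over those that are not, and their reading is None.
Of fork1, fork2, fork3 only 2 to 3 are there at a start; the rules pass over those that are not, and their reading is None.
At some moment in a run one of tape_roll may be knocked a few centimetres aside while the robot is not near it.
It also fails if it takes over 192 s, if anything falls off the work surface, if the arm or the gripper's body presses on something with over 40 N, if the wrist force passes 120 N, or if a joint passes its speed limit or range.

## Working session

There is one attempt and no reset: what is moved stays moved. The work goes in short steps, Python scripts to look and compute and a tool call to move; the robot and the scene stay as the last step left them, time stands still between calls to the robot, and variables do not carry over. Pictures are saved under pics/ and viewed, at most 14 in all, crops included, and the job is handed in when it is done.

Besides the shell and the picture viewer there is one more tool, called as name(argument=value, ...) on one line, values as JSON. drive_tool: Moves the arm, as the interface text tells. Its arguments: {"type":"object","properties":{"rows":{"type":"array"},"force":{"type":"number"}},"required":["rows"]}

```bash
ls; mkdir -p pics; python3 - <<'E'
from rig import manip, eyes, job
import cv2, numpy as np
s=manip.get_state(); print(s)
for n in ("top","side"):
    im=eyes.get_image(n); cv2.imwrite(f"pics/{n}0.png",im[:,:,::-1]); np.save(f"pics/{n}0.npy",im)
    c=eyes.get_calibration(n); print(n,c)
E
```

```text
pics
{'clock': 0.0, 'qpos': array([-1.44198494e+00,  2.76605493e-01,  1.50612997e+00, -1.55971873e-05,
        1.36069383e+00, -1.20997639e-01]), 'qd': array([ 1.37199956e-03,  4.04535169e-04, -6.95862984e-05, -1.07514580e-03,
        6.81404798e-04,  5.47467279e-04]), 'effort': array([ 6.70799891e-04, -4.16772652e+01, -2.45805860e+01, -1.52180546e-04,
        1.09748379e-02, -1.13652942e-05]), 'position': array([ 0.14207643, -0.55665014,  0.24143496]), 'ee_rot': array([-9.18282715e-04,  9.92208946e-01,  1.24581560e-01, -1.12132937e-05]), 'contact_force': array([ 0.58910548, -0.64125548, -0.07120183]), 'moment': array([-0.00038362,  0.00896382, -0.0147691 ]), 'gripper_force': 0.0, 'width': 0.0853853270572168}
top {'camera_matrix': array([[520.17468966,   0.        , 318.26499834],
       [  0.        , 520.17468966, 242.89658725],
       [  0.        ,   0.        ,   1.        ]]), 'k1': -0.06990120993406715, 'view': array([[ 0.02879874, -0.99953927, -0.00958505, -0.03006146],
       [ 0.99754054,  0.0281255 ,  0.0642014 , -0.52721913],
       [-0.06390224, -0.01141039,  0.99789093, -1.16617498],
       [ 0.        ,  0.        ,  0.        ,  1.        ]])}
side {'camera_matrix': array([[470.67449945,   0.        , 319.73901707],
       [  0.        , 470.67449945, 241.02630332],
       [  0.        ,   0.        ,   1.        ]]), 'k1': -0.022843146312098155, 'view': array([[ 0.99002064, -0.14083239, -0.0050361 , -0.52994651],
       [ 0.07356911,  0.4860339 ,  0.87083789, -0.12044248],
       [-0.12019446, -0.86251799,  0.49154451, -0.91336643],
       [ 0.        ,  0.        ,  0.        ,  1.        ]])}
```

View pics/top0.png

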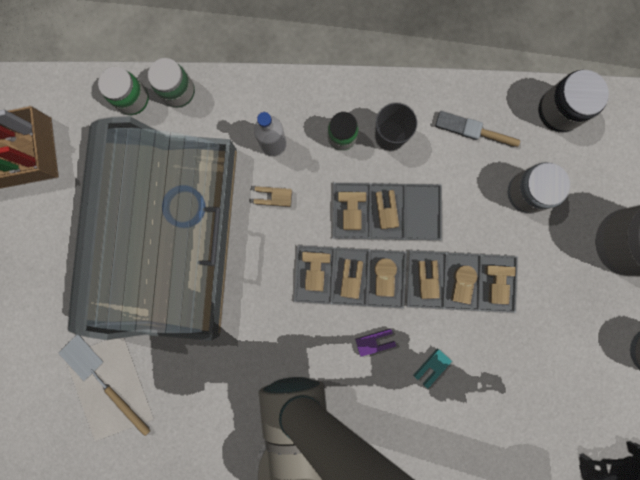

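View pics/side0.png

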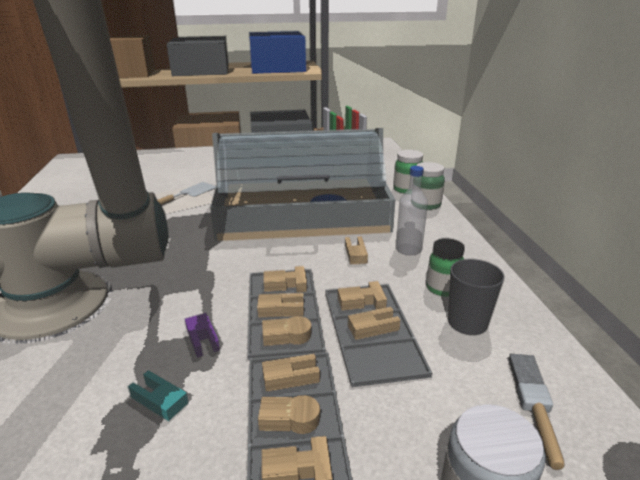

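The top view shows the fork sample at (271,196), with its prongs left. Fork candidates in the bins are (387,208), (351,278) and (429,278). The purple (377,342) and turquoise (433,369) blocks are look-alikes. The box is on the left, its front facing the bins (-y), and the tape is at (184,207). I'll enlarge to confirm and measure.

```bash
cat > h.py <<'E'
import numpy as np, cv2
from scipy.optimize import brentq
from rig import manip, eyes, job
def ray(c,u,v):
    K=c["camera_matrix"];p=np.array([(u-K[0,2])/K[0,0],(v-K[1,2])/K[1,1]])
    rd=np.hypot(*p); r=brentq(lambda r:r*(1+c["k1"]*r*r)-rd,0,1.2); p=p*(r/rd if rd>0 else 1)
    V=c["view"];R=V[:3,:3];o=-R.T@V[:3,3]
    d=R.T@np.array([p[0],-p[1],-1]); return o,d/np.linalg.norm(d)
def plane(c,u,v,z):
    o,d=ray(c,u,v); return o+d*(z-o[2])/d[2]
def two(a,b):  # two (o,d) rays -> midpoint, gap
    (o1,d1),(o2,d2)=a,b
    t=np.linalg.lstsq(np.c_[d1,-d2],o2-o1,rcond=None)[0]
    p,q=o1+t[0]*d1,o2+t[1]*d2; return (p+q)/2,np.linalg.norm(p-q)
def proj(c,P):
    V=c["view"];q=V[:3,:3]@np.asarray(P)+V[:3,3];x,y=q[0]/-q[2],-q[1]/-q[2]
    f=1+c["k1"]*(x*x+y*y);K=c["camera_matrix"]
    return np.array([K[0,0]*x*f+K[0,2],K[1,1]*y*f+K[1,2]])
def wood(im):
    h=cv2.cvtColor(im,cv2.COLOR_RGB2HSV); return cv2.inRange(h,(8,85,90),(25,255,255))
def blobs(m,amin=150):
    cs,_=cv2.findContours(m,cv2.RETR_EXTERNAL,cv2.CHAIN_APPROX_NONE)
    return [c for c in cs if cv2.contourArea(c)>amin]
E
python3 - <<'E'
from h import *
c=eyes.get_calibration("top"); im=np.load("pics/top0.npy"); cs=eyes.get_calibration("side")
for b in blobs(wood(im)):
    r=cv2.minAreaRect(b); (u,v),_,_=r
    if v<60 or u<240 : continue
    print(np.round(r[0]),cv2.contourArea(b),np.round(cv2.contourArea(b)/cv2.contourArea(cv2.convexHull(b)),2),[np.round(plane(c,*p,.026)[:2],3).tolist() for p in cv2.boxPoints(r)])
a=cv2.resize(im[110:350,60:300],(480,480),interpolation=cv2.INTER_CUBIC)
b=cv2.resize(im[170:320,240:520],(0,0),fx=2.8,fy=2.8,interpolation=cv2.INTER_CUBIC)
cv2.imwrite("pics/a.png",a[:,:,::-1]);cv2.imwrite("pics/b.png",b[:,:,::-1])
E
```

```text
[500. 284.] 533.5 0.69 [[0.406, -0.395], [0.487, -0.4], [0.484, -0.461], [0.403, -0.456]]
[465. 284.] 529.0 0.86 [[0.407, -0.32], [0.485, -0.33], [0.48, -0.376], [0.401, -0.366]]
[429. 279.] 407.0 0.68 [[0.49, -0.243], [0.494, -0.282], [0.414, -0.289], [0.41, -0.25]]
[351. 279.] 370.0 0.63 [[0.411, -0.068], [0.49, -0.075], [0.487, -0.114], [0.408, -0.107]]
[384. 277.] 567.0 0.91 [[0.417, -0.141], [0.496, -0.145], [0.494, -0.191], [0.414, -0.186]]
[315. 271.] 505.0 0.67 [[0.425, 0.022], [0.506, 0.018], [0.502, -0.04], [0.422, -0.036]]
[352. 210.] 520.5 0.7 [[0.642, -0.059], [0.644, -0.118], [0.564, -0.12], [0.562, -0.061]]
[387. 209.] 401.5 0.67 [[0.645, -0.142], [0.651, -0.18], [0.571, -0.193], [0.564, -0.155]]
[273. 196.] 321.0 0.6 [[0.614, 0.132], [0.651, 0.13], [0.647, 0.052], [0.61, 0.053]]
[500. 137.] 181.5 0.86 [[0.789, -0.382], [0.803, -0.386], [0.777, -0.472], [0.764, -0.467]]
```

View pics/b.png

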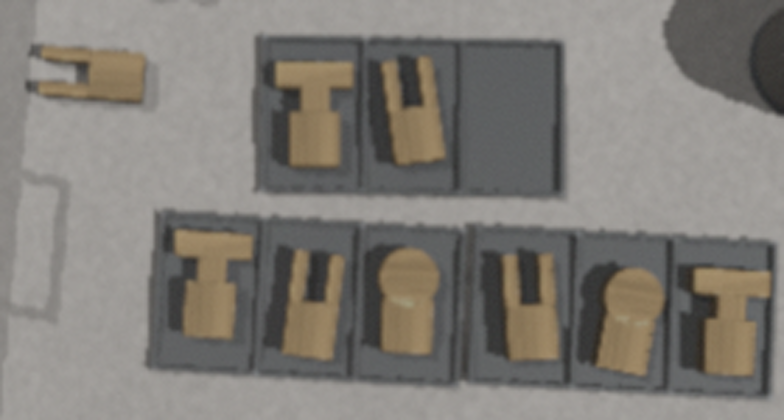

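View pics/a.png

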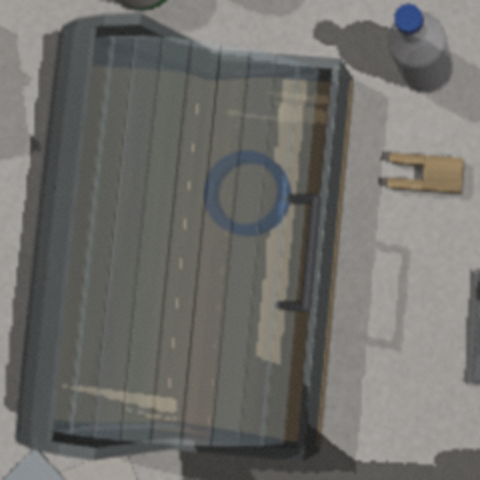

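Three bin forks are confirmed: (387,209), (351,279) and (429,279). The handle is at top px (219,208)–(211,263). Next I'll measure the box frame, handle and tape.

```bash
python3 - <<'E'
from h import *
c=eyes.get_calibration("top"); s=eyes.get_calibration("side"); im=np.load("pics/top0.npy")
A=plane(c,231.5,142.5,.088);B=plane(c,215,336,.088);print("front corners",A,B,np.linalg.norm(A-B))
# side view of the front wall top corners
for n,a,b in (("frontR",(231.5,142.5),(391,203)),("frontL",(215,336),(214,208)),("handle",(215.5,236),(303,180)),("h1",(219,208.5),(328,179)),("h2",(211.5,263.5),(278,181))):
    print(n,two(ray(c,*a),ray(s,*b)))
for z in (.045,): print("tape top",plane(c,184,207,z))
h=cv2.cvtColor(im,cv2.COLOR_RGB2HSV); m=cv2.inRange(h,(100,80,60),(125,255,255)); 
for b in blobs(m,100): print(cv2.minAreaRect(b))
# fork candidates: triangulate foot-end top-edge corners roughly using side blobs
ims=np.load("pics/side0.npy")
for b in blobs(wood(ims),200):
    r=cv2.boundingRect(b)
    if r[1]>230 and 230<r[0]<420: print("side blob",r)
for n,p in (("back l",(97,120)),("back bl",(72,334)),):
    print(n,plane(c,*p,.2))
E
python3 - <<'E'
import cv2,numpy as np
im=np.load("pics/side0.npy")
a=cv2.resize(im[120:350,205:435],(0,0),fx=2.6,fy=2.6,interpolation=cv2.INTER_CUBIC)
cv2.imwrite("pics/s.png",a[:,:,::-1])
E
```

```text
front corners [0.73695536 0.1793351  0.088     ] [0.31872396 0.19804126 0.088     ] 0.4186495243618334
frontR (array([0.73598098, 0.1814613 , 0.07937244]), np.float64(0.006309393302694898))
frontL (array([0.31870124, 0.19805804, 0.08791587]), np.float64(2.5045694095541908e-05))
handle (array([0.52639741, 0.19325662, 0.14572892]), np.float64(0.002760636580383966))
h1 (array([0.58303071, 0.18828292, 0.14666336]), np.float64(0.002327445050603685))
h2 (array([0.47001941, 0.19940626, 0.14431993]), np.float64(0.0031792463256076014))
tape top [0.59833632 0.28852764 0.045     ]
((264.0, 119.0), (14.0, 12.0), 90.0)
side blob (262, 437, 70, 43)
side blob (259, 396, 61, 37)
side blob (263, 355, 56, 34)
side blob (263, 316, 48, 28)
side blob (349, 306, 50, 27)
side blob (259, 294, 44, 21)
side blob (339, 282, 47, 22)
side blob (265, 267, 41, 19)
back l [0.74913841 0.43096506 0.2       ]
back bl [0.32522681 0.45636765 0.2       ]
```

View pics/s.png

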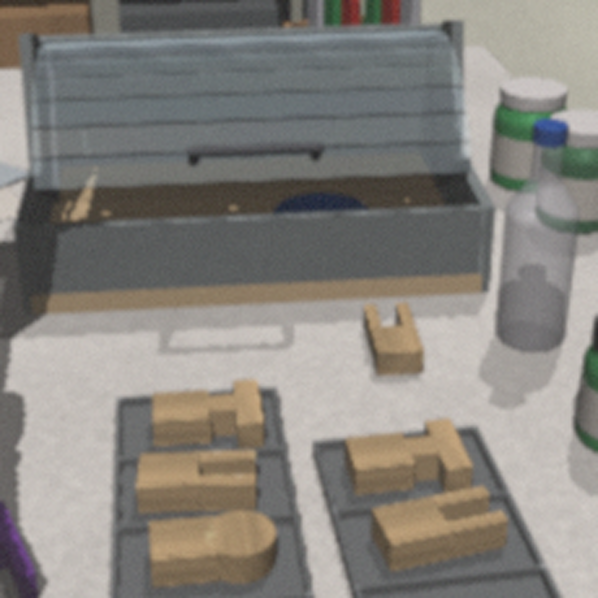

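drive_tool(rows=[[[0,0,-0.02],[2.4,4.3,0.9],8.5],[[0,0,-0.02],[2.4,4.3,0.9],8.5],[[0,0,-0.02],[2.4,4.3,0.9],8.5],[[0,0,-0.02],[2.4,4.3,0.9],8.5],[[0,0,-0.02],[2.4,4.3,0.9],8.5],[[0,0,-0.02],[2.4,4.3,0.9],8.5],[[0,0,-0.02],[2.4,4.3,0.9],8.5],[[0,0,-0.02],[2.4,4.3,0.9],8.5]])

```text
clock: 1.1
position: [0.3345, -0.2116, 0.3144]
ee_rot: [-0.0, 0.999, 0.044, 0.0]
contact_force: [1.4, -0.2, -0.1]
width: 0.0854
gripper_force: 0.0
```

drive_tool(rows=[[[0,0,-0.02],[2.4,4.3,0.9],8.5],[[0,0,-0.02],[2.4,4.3,0.9],8.5],[[0,0,-0.02],[2.4,4.3,0.9],8.5],[[0,0,-0.02],[2.4,4.3,0.9],8.5],[[0,0,-0.02],[2.4,4.3,0.9],8.5],[[0,0,-0.02],[2.4,4.3,0.9],8.5],[[0,0,-0.02],[2.4,4.3,0.9],8.5],[[0,0,0],[0,0,0],4]])

```text
clock: 2.1
position: [0.5034, 0.0905, 0.3769]
ee_rot: [-0.0, 1.0, -0.023, -0.0]
contact_force: [0.1, -0.7, -0.5]
width: 0.0695
gripper_force: 0.0
```

```bash
python3 - <<'E'
from h import *
s=manip.get_state(); print(s["clock"],s["qpos"],s["position"],s["ee_rot"],s["width"])
c=eyes.get_calibration("wrist"); im=eyes.get_image("wrist"); np.save("pics/w1.npy",im); np.save("pics/w1c.npy",c,allow_pickle=True)
cv2.imwrite("pics/w1.png",im[:,:,::-1]); print(c)
E
```

```text
2.1 [4.10478963e-02 1.31271180e-01 1.36934972e+00 9.14714228e-04
 1.64104503e+00 1.65763411e+00] [0.50340904 0.09045683 0.37685768] [-4.52956646e-04  9.99738552e-01 -2.28608615e-02 -6.57170868e-05] 0.06946580356880033
{'camera_matrix': array([[380.84735732,   0.        , 320.23415151],
       [  0.        , 380.84735732, 237.19223029],
       [  0.        ,   0.        ,   1.        ]]), 'k1': -0.053098477985473576, 'view': array([[-4.54447979e-02, -9.98966390e-01, -9.60236618e-04,
         1.14202393e-01],
       [ 9.48981191e-01, -4.28705873e-02, -3.12404886e-01,
        -3.92110960e-01],
       [ 3.12040815e-01, -1.51084234e-02,  9.49948559e-01,
        -6.62930613e-01],
       [ 0.00000000e+00,  0.00000000e+00,  0.00000000e+00,
         1.00000000e+00]])}
```

View pics/w1.png

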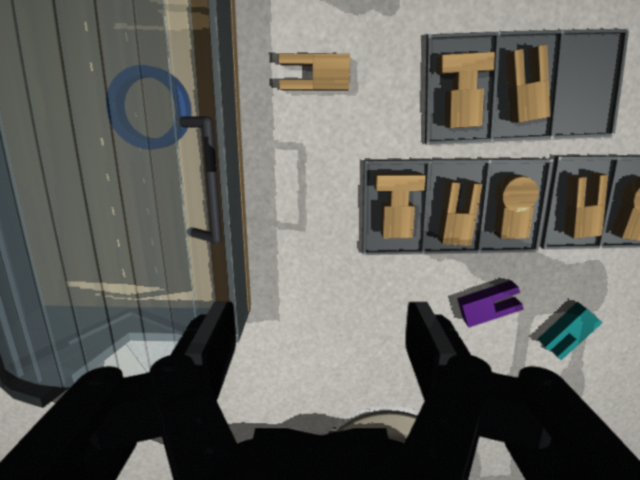

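The wrist view shows the handle bar from (207,118) to (214,242), the tape ring at about (150,106), and the bin forks at (462,213), (588,203) and (532,83). I'll triangulate these against the top view.

```bash
cat >> h.py <<'E'
def fork(c,b,z):
    """contour -> centre, heading of the long axis (rad, +x-ish), size, on plane z"""
    P=np.array([plane(c,*p[0],z)[:2] for p in b],np.float32)
    (x,y),(w,h),a=cv2.minAreaRect(P*1000); box=cv2.boxPoints(((x,y),(w,h),a))
    e=box[1]-box[0]; f=box[2]-box[1]; l=e if np.hypot(*e)>np.hypot(*f) else f
    l=l*np.sign(l[0]); return np.array([x,y])/1000,np.arctan2(l[1],l[0]),(min(w,h),max(w,h))
E
python3 - <<'E'
from h import *
c=eyes.get_calibration("top"); im=np.load("pics/top0.npy"); w=np.load("pics/w1c.npy",allow_pickle=True).item(); wi=np.load("pics/w1.npy")
print("cam",-w["view"][:3,:3].T@w["view"][:3,3])
for n,a,b in (("handle",(215.5,236),(211,180)),("h1",(219,208.5),(208.5,119)),("h2",(211.5,263.5),(214,241)),("tape refr",(184,207),(149,106))):
    print(n,two(ray(c,*a),ray(w,*b)))
near=lambda bs,p:min(bs,key=lambda b:np.hypot(*(np.array(cv2.minAreaRect(b)[0])-p)))
bt,bw=blobs(wood(im)),blobs(wood(wi))
for pt,pw in (((387,209),(532,83)),((351,279),(462,213)),((429,279),(588,203)),((273,196),(312,72))):
    a,b=near(bt,pt),near(bw,pw)
    # same physical point: middle of the top face rectangle
    p,g=two(ray(c,*cv2.minAreaRect(a)[0]),ray(w,*cv2.minAreaRect(b)[0]))
    print(pt,"tri",p.round(4),g.round(4)); print("  top",fork(c,a,.028),"\n  wr",fork(w,b,.028))
# front wall edges in wrist image: profile across rows
g=cv2.cvtColor(wi,cv2.COLOR_RGB2GRAY)
for v in (20,60,150,200,260,290): print(v,g[v,200:262:2].tolist())
E
```

```text
cam [0.58415724 0.08725849 0.50736226]
handle (array([0.52787203, 0.19335757, 0.14839575]), np.float64(0.001578407317480772))
h1 (array([0.58349884, 0.18702267, 0.15455138]), np.float64(0.0010919917728927167))
h2 (array([0.47124319, 0.19549205, 0.16117535]), np.float64(0.000415618755085769))
tape refr (array([0.60195023, 0.29460753, 0.02543458]), np.float64(0.0025823881885516054))
(387, 209) tri [ 0.6084 -0.1676  0.0276] 0.0019
  top (array([ 0.60743793, -0.16729482]), np.float32(0.15450838), (38.790992736816406, 81.25015258789062)) 
  wr (array([ 0.60828589, -0.16757645]), np.float32(0.16155905), (39.54410171508789, 83.73894500732422))
(351, 279) tri [ 0.4496 -0.0917  0.0254] 0.0018
  top (array([ 0.44907037, -0.09097112]), np.float32(-0.08631363), (38.61031723022461, 78.98481750488281)) 
  wr (array([ 0.44980731, -0.09091373]), np.float32(-0.10386486), (39.89636993408203, 83.42131042480469))
(429, 279) tri [ 0.4528 -0.2662  0.0262] 0.0016
  top (array([ 0.45228168, -0.2654332 ]), np.float32(0.08544542), (38.75095748901367, 80.28726959228516)) 
  wr (array([ 0.45290784, -0.26515433]
[... 458 characters left out ...]
60 [44, 44, 45, 45, 44, 43, 64, 83, 86, 85, 47, 48, 48, 49, 48, 48, 59, 94, 85, 142, 151, 148, 148, 146, 149, 150, 151, 148, 142, 145, 148]
150 [80, 55, 32, 25, 26, 22, 17, 21, 42, 69, 86, 93, 99, 56, 50, 50, 50, 50, 52, 96, 84, 116, 149, 152, 153, 151, 150, 149, 150, 154, 156]
200 [140, 117, 89, 62, 39, 48, 62, 72, 54, 39, 46, 77, 88, 91, 73, 50, 51, 50, 51, 51, 69, 87, 98, 145, 147, 145, 146, 147, 146, 144, 143]
260 [142, 141, 141, 141, 133, 83, 52, 47, 48, 48, 48, 47, 46, 63, 85, 93, 93, 51, 50, 49, 50, 49, 74, 88, 115, 148, 148, 149, 145, 146, 149]
290 [138, 141, 140, 140, 142, 142, 110, 62, 46, 46, 48, 47, 47, 47, 50, 82, 87, 95, 50, 48, 48, 50, 48, 74, 86, 126, 149, 151, 151, 153, 146]
```

```bash
python3 - <<'E'
from h import *
w=np.load("pics/w1c.npy",allow_pickle=True).item()
P=np.array([plane(w,u,v,.088)[:2] for u,v in ((217,20),(219.5,60),(225.5,150),(229,200),(233.5,260),(235.5,290))]); print(P.round(4))
k=np.polyfit(P[:,0],P[:,1],1); print("y=",k, "dir",np.arctan(k[0]))
B=np.array([plane(w,u,v,.0)[:2] for u,v in ((236,20),(238,60),(242.5,150),(245,200),(249,260),(251,290))]); k2=np.polyfit(B[:,0],B[:,1],1); print("base",k2,np.arctan(k2[0]))
H=[plane(w,u,v,.147)[:2] for u,v in ((208.5,119),(211,180),(214,241))]; print("H",np.round(H,4))
E
```

```text
[[0.6783 0.1862]
 [0.641  0.1879]
 [0.5505 0.192 ]
 [0.4951 0.1947]
 [0.4226 0.198 ]
 [0.3833 0.2002]]
y= [-0.04718742  0.2181051 ] dir -0.04715244489671536
base [-0.04826509  0.21771077] -0.04822766306235501
H [[0.5838 0.1897]
 [0.5279 0.1945]
 [0.4666 0.1997]]
```

drive_tool(rows=[[[0,0,0],[0.6,2.4,-3.4],4],[[0,0,0],[0.6,2.4,-3.4],4],[[0,0,0],[0.6,2.4,-3.4],4],[[0,0,0],[0.6,2.4,-3.4],4],[[0,0,0],[0,0,0],4]], force=30)

```text
clock: 2.78
position: [0.5239, 0.183, 0.2383]
ee_rot: [0.001, 1.0, -0.025, -0.004]
contact_force: [-0.1, -0.5, -0.6]
width: 0.0398
gripper_force: 0.0
```

```bash
python3 - <<'E'
from h import *
s=manip.get_state(); print(s["position"],s["width"])
c=eyes.get_calibration("top"); w=eyes.get_calibration("wrist"); im=eyes.get_image("wrist"); np.save("pics/w2.npy",im)
cv2.imwrite("pics/w2.png",im[:,:,::-1])
w1=np.load("pics/w1c.npy",allow_pickle=True).item(); np.save("pics/w2c.npy",w,allow_pickle=True)
for z in (.14,.15,.16): print(z,proj(w,(.527,.194,z)))
g=cv2.cvtColor(np.load("pics/top0.npy"),cv2.COLOR_RGB2GRAY)
print(g[180,60:110:2].tolist(),g[260,55:105:2].tolist())
for u,v in ((80,180),(74,260)):
    o,d=ray(c,u,v)
    # tangent to cylinder r=.162, axis z=.05
    bx=np.array([.047,.999,0]); d2=np.array([d@bx,d[2]]);o2=np.array([o@bx,o[2]]); d2/=np.linalg.norm(d2)
    n=np.array([-d2[1],d2[0]]); n*=np.sign(n[0])
    # axis point a=(ax,.05): n.(a-o2) = -.162
    ax=(-.162+n@o2-n[1]*.05)/n[0]; print("axis at box-x coord",ax,"front face",.2181*.999)
E
```

```text
[0.52390841 0.18298355 0.23826379] 0.03980627559046022
0.14 [303.26192319 240.74410393]
0.15 [302.60794191 246.12271864]
0.16 [301.89876033 251.95863376]
[136, 136, 135, 134, 136, 134, 135, 129, 62, 69, 88, 79, 57, 70, 69, 77, 83, 81, 81, 83, 91, 87, 87, 89, 93] [155, 155, 156, 156, 159, 151, 92, 91, 91, 83, 58, 68, 68, 76, 82, 82, 81, 80, 90, 92, 87, 88, 90, 98, 99]
axis at box-x coord 0.37996745577487256 front face 0.2178819
axis at box-x coord 0.3745153340902581 front face 0.2178819
```

View pics/w2.png

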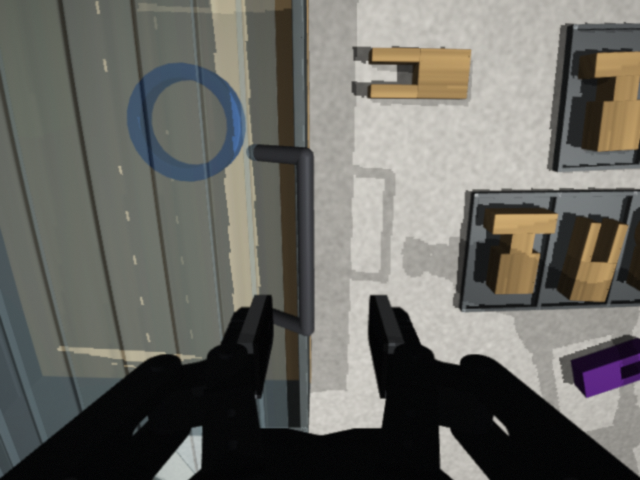

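```bash
python3 - <<'E'
from h import *
a=np.load("pics/w1c.npy",allow_pickle=True).item();b=np.load("pics/w2c.npy",allow_pickle=True).item(); c=eyes.get_calibration("top")
for p,q,t in (((209,119),(306,150),(219,208.5)),((214,241),(307,331),(211.5,263.5)),((211,180),(306.5,241),(215.5,236))):
    print(two(ray(a,*p),ray(b,*q)),two(ray(c,*t),ray(b,*q)))
    print([plane(b,*q,z).round(4) for z in (.147,.155)])
E
```

```text
(array([0.58397151, 0.18856979, 0.14887746]), np.float64(0.0004887392652003359)) (array([0.58409525, 0.1883989 , 0.14643081]), np.float64(0.00044093735981460413))
[array([0.584 , 0.1886, 0.147 ]), array([0.5848, 0.1882, 0.155 ])]
(array([0.47084307, 0.19540355, 0.15734372]), np.float64(0.002547376575032096)) (array([0.47158878, 0.19546266, 0.15743134]), np.float64(0.002091684817918863))
[array([0.4653, 0.1952, 0.147 ]), array([0.4704, 0.1946, 0.155 ])]
(array([0.52977371, 0.19211823, 0.15213514]), np.float64(0.002668803475978069)) (array([0.52811523, 0.1924902 , 0.14503275]), np.float64(0.0017136880804554293))
[array([0.5291, 0.1916, 0.147 ]), array([0.5319, 0.1912, 0.155 ])]
```

drive_tool(rows=[[[0,0,0],[0.4,0.6,-2.4],4],[[0,0,0],[0,0,-2.4],4],[[0,0,0],[0,0,-2.4],4],[[0,0,0],[0,0,-2.4],4],[[0,0,0],[0,0.3,0],2.0],[[0,0,0],[0,0,0],0.5],[[0,0,0],[0,0,0],0.5],[[0,0,0],[0,0,0],0.5]], force=35)

```text
clock: 3.82
position: [0.531, 0.1915, 0.1471]
ee_rot: [0.001, 1.0, -0.025, 0.001]
contact_force: [-0.9, -6.3, 4.2]
width: 0.009
gripper_force: 34.5
```

```bash
python3 - <<'E'
from h import *
s=manip.get_state(); print(s["position"],s["width"],s["gripper_force"],s["contact_force"])
# arc plan: grasp point start angle 32 deg to 109, in box-x / z, from now
a0=np.deg2rad(32); a1=np.deg2rad(23)+1.5
A=np.linspace(a0,a1,13); P=.188*np.c_[-np.cos(A),np.sin(A)]
d=np.diff(P,axis=0)*100
print([[round(.047*x,2),round(x,2),round(z,2)] for x,z in d])
E
```

```text
[0.53096588 0.19150826 0.14714976] 0.00898598851083215 34.54052746295929 [-0.92531222 -6.32864478  4.21587177]
[[np.float64(0.06), np.float64(1.21), np.float64(1.72)], [np.float64(0.07), np.float64(1.4), np.float64(1.57)], [np.float64(0.07), np.float64(1.56), np.float64(1.41)], [np.float64(0.08), np.float64(1.71), np.float64(1.22)], [np.float64(0.09), np.float64(1.84), np.float64(1.02)], [np.float64(0.09), np.float64(1.94), np.float64(0.81)], [np.float64(0.09), np.float64(2.02), np.float64(0.59)], [np.float64(0.1), np.float64(2.07), np.float64(0.36)], [np.float64(0.1), np.float64(2.1), np.float64(0.13)], [np.float64(0.1), np.float64(2.1), np.float64(-0.11)], [np.float64(0.1), np.float64(2.08), np.float64(-0.34)], [np.float64(0.1), np.float64(2.02), np.float64(-0.57)]]
```

drive_tool(rows=[[[0,0,0],[0.06,1.2,1.7],0.5],[[0,0,0],[0.07,1.4,1.6],0.5],[[0,0,0],[0.07,1.55,1.4],0.5],[[0,0,0],[0.08,1.7,1.2],0.5],[[0,0,0],[0,0,0],0.5]])

```text
clock: 4.45
position: [0.5341, 0.2533, 0.2071]
ee_rot: [-0.001, 1.0, -0.024, 0.002]
contact_force: [-0.2, -1.8, 8.2]
width: 0.0088
gripper_force: 35.0
```

Moving as planned (now about 58°). Continuing the arc.

drive_tool(rows=[[[0,0,0],[0.09,1.85,1.0],0.5],[[0,0,0],[0.09,1.95,0.8],0.5],[[0,0,0],[0.09,2.0,0.6],0.5],[[0,0,0],[0.1,2.1,0.35],0.5],[[0,0,0],[0.1,2.1,0.1],0.5],[[0,0,0],[0.1,2.1,-0.1],0.5],[[0,0,0],[0.1,2.1,-0.35],0.5],[[0,0,0],[0.1,2.0,-0.6],0.5]])

```text
clock: 5.45
position: [0.5414, 0.409, 0.224]
ee_rot: [0.006, 1.0, -0.025, 0.001]
contact_force: [-1.2, -39.8, 38.5]
width: 0.0082
gripper_force: 40.0
```

drive_tool(rows=[[[0,0,0],[0,0.8,-0.3],0.5],[[0,0,0],[0,0,0],0.5],[[0,0,0],[0,0,0],0.5]])

```text
clock: 5.82
position: [0.5415, 0.4088, 0.224]
ee_rot: [0.012, 1.0, -0.026, 0.002]
contact_force: [-0.8, -33.1, 26.5]
width: 0.0083
gripper_force: 38.5
```

drive_tool(rows=[[[0,0,0],[0,-0.8,0.3],0.8],[[0,0,0],[0,0,0],3],[[0,0,0],[0,0,0],3],[[0,0,0],[0,0,4],4],[[0,0,0],[0,-4,4],6],[[0,0,0],[0,-5,4],6],[[0,0,0],[0,-5,1],6],[[0,0,0],[0,0,0],6]])

```text
clock: 6.82
position: [0.5406, 0.2734, 0.3524]
ee_rot: [-0.001, 1.0, -0.026, 0.0]
contact_force: [-0.8, 0.3, 0.0]
width: 0.0599
gripper_force: 0.0
```

```bash
python3 - <<'E'
from h import *
s=manip.get_state(); print(s["clock"],s["qpos"],s["position"],s["width"])
w=eyes.get_calibration("wrist"); im=eyes.get_image("wrist"); np.save("pics/w3.npy",im); np.save("pics/w3c.npy",w,allow_pickle=True)
t=eyes.get_image("top"); np.save("pics/top1.npy",t)
j=np.hstack([im,np.zeros_like(im)[:,:0]]); cv2.imwrite("pics/w3.png",im[:,:,::-1])
c=eyes.get_calibration("top")
for n,cc,i in (("w",w,im),("t",c,t)):
    h=cv2.cvtColor(i,cv2.COLOR_RGB2HSV); m=cv2.inRange(h,(100,110,40),(125,255,255))
    for b in blobs(m,200):
        e=cv2.fitEllipse(b); print(n,e,plane(cc,*e[0],.045))
E
```

```text
6.825 [3.52940124e-01 2.85596428e-01 1.22541158e+00 6.89117907e-04
 1.62948236e+00 1.97636776e+00] [0.54058713 0.27335076 0.35236333] 0.05991822551393104
w ((300.5107727050781, 131.8436279296875), (83.26603698730469, 85.80819702148438), 159.37042236328125) [0.60232308 0.29311707 0.045     ]
t ((183.0294647216797, 205.97265625), (37.41733932495117, 38.71730422973633), 128.1189727783203) [0.60060447 0.29084643 0.045     ]
```

View pics/w3.png

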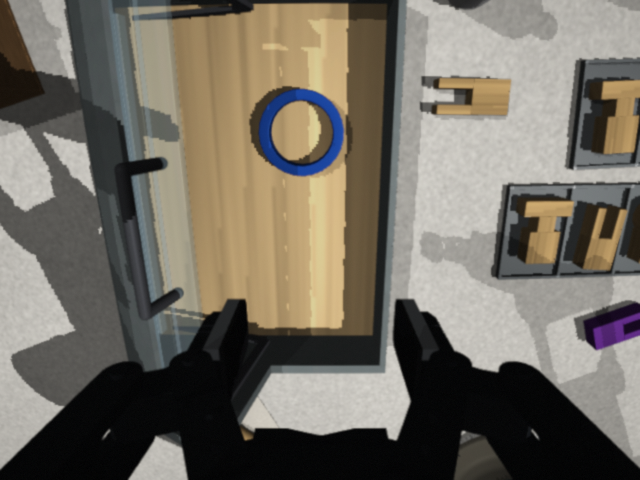

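drive_tool(rows=[[[0,0,0],[2.1,-0.8,-4],4],[[0,0,0],[2.1,-0.8,-4],4],[[0,0,0],[2.0,-0.8,-4],4],[[0,0,0],[0,0,-6],4],[[0,0,0],[0,0,-6],4],[[0,0,0],[0,0,-5],4],[[0,0,0],[0,0,0],4]], force=30)

```text
clock: 7.8
position: [0.5982, 0.2513, 0.0556]
ee_rot: [0.001, 1.0, -0.024, -0.006]
contact_force: [-0.4, -0.7, -0.8]
width: 0.0404
gripper_force: 0.0
```

```bash
python3 - <<'E'
from h import *
s=manip.get_state(); print(s["position"])
w=eyes.get_calibration("wrist"); im=eyes.get_image("wrist"); np.save("pics/w4.npy",im);cv2.imwrite("pics/w4.png",im[:,:,::-1])
h=cv2.cvtColor(im,cv2.COLOR_RGB2HSV); m=cv2.inRange(h,(100,110,40),(125,255,255))
a=np.load("pics/w3c.npy",allow_pickle=True).item()
for b in blobs(m,200):
    e=cv2.fitEllipse(cv2.convexHull(b)); print(cv2.boundingRect(b),e,plane(w,*e[0],.045),two(ray(w,*e[0]),ray(a,300.5,131.8)))
E
```

```text
[0.59824982 0.25130423 0.05561544]
(113, 192, 222, 205) ((225.70758056640625, 296.982421875), (210.12648010253906, 223.1251220703125), 102.35231018066406) [0.60854017 0.29042826 0.045     ] (array([0.60193697, 0.29401447, 0.03235793]), np.float64(0.0004735269555110877))
```

drive_tool(rows=[[[0,0,0],[0.2,0,-1.0],4],[[0,0,0],[0,0,-0.9],4],[[0,0,0],[0,0,0],2],[[0,0,0],[0,0,0],0.8],[[0,0,0],[0,0,0],0.8],[[0,0,0],[0,0,0],0.8]])

```text
clock: 8.6
position: [0.6049, 0.2505, 0.0431]
ee_rot: [-0.0, 1.0, -0.025, 0.0]
contact_force: [-0.6, -1.0, 3.1]
width: 0.0117
gripper_force: 31.4
```

drive_tool(rows=[[[0,0,0],[0,0,2],0.8],[[0,0,0],[0,0,5],0.8],[[0,0,0],[0,0,5],0.8],[[0,0,0],[0,0,5],0.8]])

```text
clock: 9.1
position: [0.6044, 0.2503, 0.2136]
ee_rot: [0.0, 1.0, -0.025, -0.0]
contact_force: [0.0, 0.7, -1.4]
width: 0.0116
gripper_force: 31.1
```

drive_tool(rows=[[[0,0,0],[-4.5,-3,0],0.8],[[0,0,0],[-4.5,-3,0],0.8],[[0,0,0],[-4.6,-3,0],0.8],[[0,0,0],[-4.6,-3,0],0.8],[[0,0,0],[-4.6,-3.1,-2],0.8],[[0,0,0],[-4.6,-3.1,-4],0.8],[[0,0,0],[0,0,-5],0.8],[[0,0,0],[0,0,-5],0.8]])

```text
clock: 10.1
position: [0.3349, 0.0708, 0.0554]
ee_rot: [0.0, 1.0, -0.026, 0.002]
contact_force: [1.9, -0.2, -1.3]
width: 0.0114
gripper_force: 31.5
```

drive_tool(rows=[[[0,0,0],[0,0,-1],0.8],[[0,0,0],[0,0,0],0.8]])

```text
clock: 10.35
position: [0.3349, 0.0712, 0.046]
ee_rot: [0.0, 1.0, -0.025, -0.0]
contact_force: [0.2, -0.7, -0.9]
width: 0.0113
gripper_force: 31.5
```

drive_tool(rows=[[[0,0,0],[0,0,-1],0.8],[[0,0,0],[0,0,-0.9],0.8],[[0,0,0],[0,0,0],0.8]])

```text
clock: 10.72
position: [0.3343, 0.0712, 0.0266]
ee_rot: [0.0, 1.0, -0.025, -0.0]
contact_force: [-0.6, 0.3, -0.4]
width: 0.0116
gripper_force: 31.5
```

drive_tool(rows=[[[0,0,0],[0,0,-0.3],0.8],[[0,0,0],[0,0,0],0.8],[[0,0,0],[0,0,0],2.5],[[0,0,0],[0,0,0],4],[[0,0,0],[0,0,3],4],[[0,0,0],[0,0,5],4],[[0,0,0],[0,0,6],6],[[0,0,0],[0,0,6],6]])

```text
clock: 11.72
position: [0.3341, 0.0712, 0.2259]
ee_rot: [0.0, 1.0, -0.025, 0.0]
contact_force: [2.0, -0.1, 0.1]
width: 0.0599
gripper_force: 0.0
```

drive_tool(rows=[[[0,0,-0.052],[2.9,-2.8,0],5],[[0.017,0.174,0],[2.9,-2.8,-1],5],[[0.017,0.174,0],[2.9,-2.8,-1],5],[[0.017,0.174,0],[2.9,-2.8,-1],5],[[0,0,0],[2.9,-2.8,-3],5],[[0,0,0],[2.8,-2.8,-3],5],[[0,0,0],[0,0,-3.9],5],[[0,0,0],[0,0,0],5]], force=50)

```text
clock: 12.72
position: [0.5059, -0.0966, 0.0924]
ee_rot: [-0.013, 0.964, -0.049, -0.262]
contact_force: [-1.1, 0.4, 0.5]
width: 0.0501
gripper_force: 0.0
```

```bash
cat >> h.py <<'E'
from scipy.spatial.transform import Rotation as Rn
def pose():
    s=manip.get_state(); q=s["ee_rot"]; R=Rn.from_quat([q[1],q[2],q[3],q[0]]).as_matrix()
    return s["position"],R,s
def shot(n):
    p=pose(); w=eyes.get_calibration("wrist"); im=eyes.get_image("wrist"); cv2.imwrite(f"pics/{n}.png",im[:,:,::-1]); np.save(f"pics/{n}c.npy",w,allow_pickle=True); np.save(f"pics/{n}.npy",im); return p,w,im
E
python3 - <<'E'
from h import *
(p,R,s),w,im=shot("w5"); print(p,"z",R[:,2],"y",R[:,1],s["qpos"])
for b in blobs(wood(im),800):
    c,h,sz=fork(w,b,.028); print(cv2.minAreaRect(b)[0],c,h,sz)
t=np.load("pics/top0.npy")
E
```

```text
[ 0.50589326 -0.09655316  0.0923891 ] z [-0.50410649  0.05072268 -0.86215071] y [-0.10199123 -0.99478468  0.0011092 ] [-0.26603815  0.5966818   1.49077655 -0.08369768  1.57939293  1.42902163]
(17.647476196289062, 338.25030517578125) [0.38550974 0.16605106] -0.06429333 (32.18620681762695, 92.23239135742188)
(319.7716979980469, 262.9378967285156) [ 0.45919662 -0.09286601] -0.09902267 (39.93598937988281, 95.63372802734375)
(608.5408935546875, 259.6300048828125) [ 0.45496716 -0.26462851] 0.08703314 (39.377777099609375, 82.63658142089844)
(452.5, 250.0) [ 0.4615061  -0.16780965] 0.053133894 (46.73435592651367, 91.54429626464844)
(181.51687622070312, 263.364013671875) [ 0.47362    -0.01554678] -0.03317328 (69.12004089355469, 100.19446563720703)
(517.5, 46.5) [ 0.58452814 -0.17174626] -1.4215354 (33.954246520996094, 39.48741912841797)
(275.4675598144531, 56.41779708862305) [ 0.58381281 -0.0899297 ] 0.024850676 (39.61836624145508, 43.83990478515625)
```

View pics/w5.png

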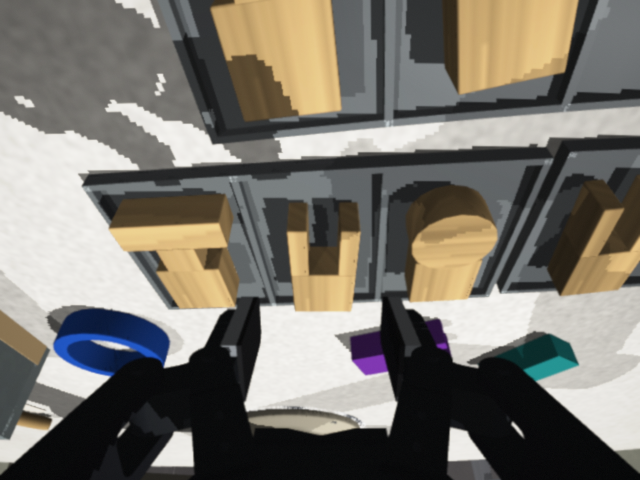

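drive_tool(rows=[[[0,0,0],[-2.0,0.2,-3.4],5],[[0,0,0],[-1.4,0.14,-2.4],5],[[0,0,0],[-0.55,0.05,-0.9],5],[[0,0,0],[0,0,0],5]])

```text
clock: 13.28
position: [0.4686, -0.0929, 0.029]
ee_rot: [-0.012, 0.965, -0.049, -0.258]
contact_force: [0.3, 0.1, -0.6]
width: 0.0502
gripper_force: 0.0
```

drive_tool(rows=[[[0,0,0],[-0.1,0,-0.2],5],[[0,0,0],[0,0,0],4.5],[[0,0,0],[0,0,0],3.5],[[0,0,0],[0,0,0],3.5],[[0,0,0],[0,0,0],3.5]])

```text
clock: 13.9
position: [0.4682, -0.0932, 0.0266]
ee_rot: [-0.012, 0.965, -0.049, -0.258]
contact_force: [2.2, 0.2, 5.7]
width: 0.0391
gripper_force: 50.9
```

drive_tool(rows=[[[0,0,0],[0,0,1],3.5],[[0,0,0],[0,0,2],3.5],[[0,0,0],[0,0,3],3.5],[[0,0,0],[0,0,0],3.5]])

```text
clock: 14.4
position: [0.4682, -0.0932, 0.0874]
ee_rot: [-0.011, 0.965, -0.049, -0.257]
contact_force: [0.2, -0.2, 0.1]
width: 0.0387
gripper_force: 50.2
```

```bash
python3 - <<'E'
from h import *
(p,R,s),w,im=shot("w6"); print(p,"z",R[:,2],s["qpos"],s["width"])
E
```

```text
[ 0.46819105 -0.09320856  0.08740936] z [-0.49494135  0.04758101 -0.86762268] [-0.27599868  0.54875008  1.59778162 -0.08938628  1.50869452  1.42613556] 0.0387193847782859
```

View pics/w6.png

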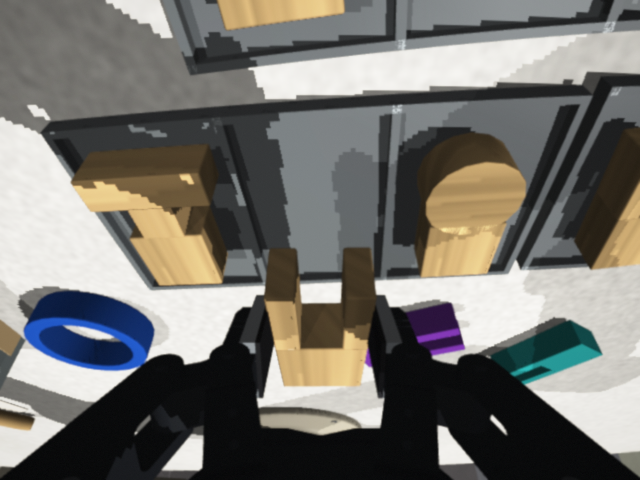

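```bash
cat > k.py <<'E'
from h import *
from scipy.optimize import least_squares
D=[([-1.44198,.276605,1.50613,0,1.360694],(.14207643,-.55665014,.24143496)),([.0410479,.13127118,1.36934972,0,1.64104503],(.50340904,.09045683,.37685768)),
([.35294,.285596428,1.22541158,0,1.62948236],(.54058713,.27335076,.35236333)),([-.26603815,.5966818,1.49077655,-.08369,1.57939293],(.50589326,-.09655316,.0923891)),([-.27599868,.54875008,1.59778162,-.0894,1.50869452],(.46819105,-.09320856,.08740936))]
def fk(p,q):
    a,b,L,z0,x0,off=p; s=q[1]+q[2]; t=s+q[4]
    return np.array([x0+a*np.sin(q[1])+b*np.sin(s)+L*np.sin(t),off,z0+a*np.cos(q[1])+b*np.cos(s)+L*np.cos(t)])
def res(p):
    o=[]
    for q,X in D:
        f=fk(p,q); c,s_=np.cos(q[0]),np.sin(q[0]); o+=list(np.array([c*f[0]-s_*f[1],s_*f[0]+c*f[1],f[2]])-X)
    return o
r=least_squares(res,[.4,.4,.2,.3,0,.069]); P=r.x
if __name__=="__main__":
    print(P.round(4),np.abs(r.fun).max())
    for rr in (.5,.55,.6,.65,.7):
        for al in (25,30,40):
            f=lambda v:fk(P,[0,v[0],v[1],0,v[2]])[[0,2]]-[rr,.081]
            t=np.pi/2+np.deg2rad(al)
            g=least_squares(lambda v:np.r_[f([v[0],v[1],t-v[0]-v[1]])],[.5,1.6]); print(rr,al,g.x.round(2),"j5",round(t-g.x.sum(),2),np.abs(g.fun).max().round(4))
E
python3 k.py
```

```text
[0.5853 0.422  0.3838 0.1503 0.0076 0.0573] 0.017986873029867984
0.5 25 [0.73 3.03] j5 -1.76 0.0
0.5 30 [1.43 3.38] j5 -2.72 0.0
0.5 40 [0.13 2.72] j5 -0.57 0.0
0.55 25 [1.71 3.43] j5 -3.12 0.0
0.55 30 [0.38 2.78] j5 -1.06 0.0
0.55 40 [0.19 2.62] j5 -0.53 0.0
0.6 25 [0.5  2.73] j5 -1.22 0.0
0.6 30 [0.38 2.66] j5 -0.95 0.0
0.6 40 [0.24 2.52] j5 -0.49 0.0
0.65 25 [0.5  2.61] j5 -1.1 0.0
0.65 30 [0.41 2.55] j5 -0.86 0.0
0.65 40 [0.3  2.41] j5 -0.44 0.0
0.7 25 [0.51 2.49] j5 -1.0 0.0
0.7 30 [0.44 2.44] j5 -0.78 0.0
0.7 40 [0.35 2.3 ] j5 -0.38 0.0
```

```bash
cat > k.py <<'E'
from h import *
from scipy.optimize import least_squares
D=[([-1.44198,.276605,1.50613,0,1.360694],(.14207643,-.55665014,.24143496)),([.0410479,.13127118,1.36934972,0.0009,1.64104503],(.50340904,.09045683,.37685768)),
([.35294,.285596428,1.22541158,0.0007,1.62948236],(.54058713,.27335076,.35236333)),([-.26603815,.5966818,1.49077655,-.08369,1.57939293],(.50589326,-.09655316,.0923891)),([-.27599868,.54875008,1.59778162,-.0893863,1.50869452],(.46819105,-.09320856,.08740936))]
E=lambda s,a:Rn.from_euler(s,a)
def fk(p,q):
    a,b,L,z0,x0,off,e=p
    R1=E('z',q[0]);R2=R1*E('y',q[1]);R3=R2*E('y',q[2]);R5=R3*E('z',q[3])*E('y',q[4])
    return R1.apply([x0,off,z0])+R2.apply([0,0,a])+R3.apply([e,0,b])+R5.apply([0,0,L]),R5
def res(p): return np.concatenate([fk(p,q)[0]-X for q,X in D])
r=least_squares(res,[.4,.4,.2,.3,0,.069,0.0]); P=r.x
if __name__=="__main__":
    print(P.round(4),r.fun.round(4))
    print(fk(P,D[3][0])[1].apply([0,0,1]))
E
python3 k.py
```

```text
[0.6297 0.4211 0.3535 0.1368 0.     0.0694 0.0604] [ 0.  0.  0.  0. -0. -0. -0.  0.  0.  0.  0. -0. -0. -0. -0.]
[-0.50410478  0.05073014 -0.86215127]
```

drive_tool(rows=[[[0,0,0],[0,0,6],3.5],[[0,0,0],[0,0,6],3.5],[[-0.017,-0.174,0],[0,1,5],3.5],[[-0.017,-0.174,0],[0,2,4],3.5],[[-0.017,-0.174,0],[0,3,2],3.5],[[0,0,0],[0,0,0],3.5]])

```text
clock: 15.2
position: [0.4646, -0.0311, 0.3181]
ee_rot: [0.0, 0.999, -0.05, 0.002]
contact_force: [0.3, -0.2, -0.6]
width: 0.0386
gripper_force: 50.6
```

```bash
python3 - <<'E'
from h import *
p,R,s=pose(); print(s["clock"],repr(s["qpos"]),repr(p),R[:,1:],s["width"])
E
```

```text
15.2 array([-2.16998194e-01,  6.96174038e-02,  1.58000118e+00,  7.38187142e-04,
        1.48746139e+00,  1.45400845e+00]) array([ 0.46463422, -0.03110479,  0.31810821]) [[-1.00101700e-01  4.56523334e-03]
 [-9.94977189e-01 -2.53203830e-04]
 [-2.05057729e-04 -9.99989547e-01]] 0.03864600338474631
```

drive_tool(rows=[[[-0.017,-0.174,0],[0,2,0],3.5],[[-0.017,-0.174,0],[0,2,0],3.5],[[-0.017,-0.174,0],[0,2,0],3.5],[[0,0,0],[0,0,0],3.5]])

```text
clock: 15.7
position: [0.4618, 0.0282, 0.31]
ee_rot: [0.012, 0.966, -0.048, 0.254]
contact_force: [0.6, 0.4, -1.5]
width: 0.0385
gripper_force: 50.6
```

```bash
python3 - <<'E'
from h import *
p,R,s=pose(); print(s["clock"],repr(s["qpos"]),repr(p),R[:,1:],s["width"])
E
```

```text
15.7 array([-0.08512529, -0.18936158,  1.94628941, -0.00746403,  0.87121258,
        1.58895926]) array([0.46182685, 0.02821774, 0.31004876]) [[-0.09940018  0.48892707]
 [-0.99504627 -0.04745239]
 [-0.00158676 -0.87103306]] 0.038544883234281985
```

```bash
python3 - <<'E'
s=open('k.py').read()
s=s.replace("\nE=lambda","\nD+=[([-.216998194,.0696174038,1.58000118,.000738,1.48746139],(.46463422,-.03110479,.31810821)),([-.08512529,-.18936158,1.94628941,-.00746403,.87121258],(.46182685,.02821774,.31004876))]\nE=lambda")
s=s.replace("""    print(fk(P,D[3][0])[1].apply([0,0,1]))
""","""    print(np.linalg.svd(r.jac)[1].round(3))
    lo=np.array([-2.89,-.75,.22,-1.18,.11]);hi=np.array([2.89,2.08,2.7,4.32,2.71])
    for X in ([.62,.28,.081],[.53,.28,.081],[.44,.28,.081]):
      for al in (30,40,50):
        for psi in (0,20,45,90):
          a,b=np.deg2rad([al,psi]); d=np.array([np.cos(a)*np.cos(b),np.cos(a)*np.sin(b),-np.sin(a)])
          best=min((least_squares(lambda q:np.r_[fk(P,q)[0]-X,fk(P,q)[1].apply([0,0,1])-d],np.clip([.3,.3,1.9,j4,j5],lo,hi),bounds=(lo-1e-6,hi+1e-6)) for j4 in (0,1.5,3) for j5 in (.3,1)),key=lambda g:g.cost)
          print(X,al,psi,best.x.round(2),"err",np.abs(best.fun).max().round(3))
""")
open('k.py','w').write(s)
E
python3 k.py
```

```text
[0.6297 0.4211 0.3535 0.1368 0.     0.0694 0.0604] [ 0.  0.  0.  0. -0. -0. -0.  0. -0.  0.  0. -0. -0. -0.  0. -0. -0. -0.
 -0. -0.  0.]
[5.224 3.728 2.646 0.645 0.444 0.402 0.177]
[0.62, 0.28, 0.081] 30 0 [0.56 0.55 2.25 3.87 0.77] err 0.0
[0.62, 0.28, 0.081] 30 20 [0.3  0.53 2.35 3.08 0.79] err 0.0
[0.62, 0.28, 0.081] 30 45 [-0.01  0.54  2.27  2.16  0.84] err 0.0
[0.62, 0.28, 0.081] 30 90 [-0.15  0.69  1.78  1.12  1.26] err 0.0
[0.62, 0.28, 0.081] 40 0 [0.52 0.46 2.15 4.14 0.47] err 0.0
[0.62, 0.28, 0.081] 40 20 [0.3  0.43 2.23 3.05 0.39] err 0.0
[0.62, 0.28, 0.081] 40 45 [0.04 0.45 2.17 1.89 0.58] err 0.0
[0.62, 0.28, 0.081] 40 90 [-0.1   0.62  1.75  0.99  1.15] err 0.0
[0.62, 0.28, 0.081] 50 0 [ 0.47  0.39  1.99 -1.18  0.32] err 0.015
[0.62, 0.28, 0.081] 50 20 [0.3  0.41 2.13 2.81 0.11] err 0.015
[0.62, 0.28, 0.081] 50 45 [0.11 0.41 2.05 1.33 0.43] err 0.0
[0.62, 0.28, 0.081] 50 90 [-0.03  0.56  1.71  0.82  1.07] err 0.0
[0.53, 0.28, 0.081] 30 0 [0.7  0.53 2.39 3.95 0.88] err 0.0
[0.53, 0.28, 0.081] 30 20 [0.39 0.52 2.53 3.19 0.96] err 0.0
[0.53, 0.28, 0.081] 30 45 [-0.02  0.52 
[... 645 characters left out ...]
r 0.0
[0.44, 0.28, 0.081] 30 20 [0.56 0.56 2.7  3.34 1.16] err 0.002
[0.44, 0.28, 0.081] 30 45 [-0.02  0.56  2.7   2.38  1.13] err 0.003
[0.44, 0.28, 0.081] 30 90 [-0.22  0.56  2.2   1.17  1.17] err 0.0
[0.44, 0.28, 0.081] 40 0 [0.81 0.37 2.41 4.27 0.67] err 0.0
[0.44, 0.28, 0.081] 40 20 [0.52 0.34 2.55 3.37 0.63] err 0.0
[0.44, 0.28, 0.081] 40 45 [0.08 0.34 2.55 2.25 0.7 ] err 0.0
[0.44, 0.28, 0.081] 40 90 [-0.14  0.45  2.16  1.07  1.04] err 0.0
[0.44, 0.28, 0.081] 50 0 [0.67 0.34 2.38 4.32 0.44] err 0.027
[0.44, 0.28, 0.081] 50 20 [0.5  0.23 2.4  3.62 0.21] err 0.0
[0.44, 0.28, 0.081] 50 45 [0.17 0.23 2.4  1.81 0.39] err 0.0
[0.44, 0.28, 0.081] 50 90 [-0.04  0.37  2.12  0.92  0.94] err 0.0
```

```bash
cat > ik.py <<'E'
from k import *
lo=np.array([-2.89,-.75,.22,-1.18,.11,-2.7]);hi=np.array([2.89,2.08,2.7,4.32,2.71,2.7])
def fk6(q):
    p,R=fk(P,q); return p,R*E('z',q[5]+np.pi/2)
def follow(q,way,n=6):
    """way: list of (pos, Rot) ; returns joints at each waypoint, worst error, worst step"""
    out=[]; p0,R0=fk6(q)
    for X,R in way:
        X=np.array(X,float); v=(R0.inv()*R).as_rotvec()
        for k in range(1,n+1):
            Xt=p0+(X-p0)*k/n; Rt=R0*Rn.from_rotvec(v*k/n)
            f=lambda z:np.r_[fk6(z)[0]-Xt,.3*(Rt.inv()*fk6(z)[1]).as_rotvec()]
            g=least_squares(f,np.clip(q,lo+1e-4,hi-1e-4),bounds=(lo,hi)); 
            if np.abs(g.fun).max()>.002 : print("  bad",Xt.round(3),g.x.round(2),np.abs(g.fun).max().round(3))
            q=g.x
        p0,R0=X,R; out.append(q.round(2))
    return out
def ori(psi,pitch):  # tool z: down at pitch 0, toward psi at pitch 90 ; tool y horizontal = -left
    return E('z',psi)*E('y',-pitch)*Rn.from_matrix(np.array([[1,0,0],[0,-1,0],[0,0,-1]]).T)
E
python3 - <<'E'
from ik import *
p,R,s=pose(); q=s["qpos"]; a,b=fk6(q); print(a-p,(b.as_matrix()-R).round(3).max())
d=np.deg2rad
for psi in (60,75,90):
    w=[((.48,.08,.31),ori(d(psi/2),d(30))),((.52,.15,.30),ori(d(psi),d(30))),((.58,.25,.28),ori(d(psi),d(60))),((.62,.325,.2),ori(d(psi),d(60))),((.62,.325,.081),ori(d(psi),d(60)))]
    print(psi); [print(x) for x in follow(q,w)]
    w2=w[:2]+[((.48,.25,.28),ori(d(psi),d(60))),((.44,.325,.2),ori(d(psi),d(60))),((.44,.325,.081),ori(d(psi),d(60)))]
    [print(x) for x in follow(q,w2)[2:]]
E
```

```text
[-2.80342620e-08 -1.33785025e-06  5.33587165e-08] 0.0
60
[-0.24 -0.13  1.9   0.42  1.01  0.65]
[-0.17  0.05  1.76  0.53  1.19  0.19]
[-0.2   0.19  2.02  1.29  1.02 -0.47]
[-0.02  0.36  2.03  1.52  0.86 -0.67]
[-0.02  0.58  2.13  1.79  0.89 -1.08]
[-0.26  0.04  2.2   1.28  1.06 -0.52]
[-0.03  0.16  2.39  1.64  0.87 -0.87]
[-0.03  0.52  2.55  2.02  1.01 -1.5 ]
75
[-0.29 -0.1   1.89  0.48  1.08  0.46]
[-0.19  0.12  1.69  0.54  1.33 -0.06]
[-0.23  0.29  1.87  1.14  1.27 -0.51]
[-0.07  0.44  1.88  1.28  1.1  -0.62]
[-0.07  0.62  1.97  1.43  1.04 -0.93]
[-0.29  0.16  2.06  1.13  1.28 -0.59]
[-0.11  0.24  2.25  1.34  1.07 -0.82]
[-0.11  0.53  2.38  1.58  1.03 -1.3 ]
90
[-0.32 -0.08  1.86  0.51  1.16  0.3 ]
[-0.19  0.19  1.6   0.52  1.47 -0.27]
[-0.22  0.4   1.69  1.01  1.48 -0.55]
[-0.08  0.53  1.69  1.1   1.32 -0.61]
[-0.08  0.69  1.78  1.17  1.22 -0.84]
[-0.26  0.27  1.91  1.    1.47 -0.64]
[-0.12  0.33  2.09  1.13  1.26 -0.81]
[-0.12  0.56  2.2   1.26  1.13 -1.15]
```

drive_tool(rows=[[[0,0,0.176],[1.5,2.1,-0.3],3.5],[[0,0,0.176],[1.5,2.1,-0.3],3.5],[[0,0,0.176],[1.5,2.1,-0.3],3.5],[[0,0,0.176],[1.5,2.1,-0.3],3.5],[[0,0,0.176],[1.5,2.1,-0.3],3.5],[[0,0,0.176],[1.5,2.1,-0.3],3.5],[[0,0,0.176],[1.5,2.1,-0.3],3.5],[[0,0,0.176],[1.5,2.1,-0.3],3.5]])

```text
clock: 16.7
position: [0.5897, 0.194, 0.2898]
ee_rot: [-0.159, 0.766, 0.589, 0.204]
contact_force: [0.4, -0.5, -0.3]
width: 0.0386
gripper_force: 50.6
```

drive_tool(rows=[[[0.169,-0.045,0],[1.3,3.0,-1],3.5],[[0.169,-0.045,0],[1.3,3.0,-1],3.5],[[0.169,-0.045,0],[1.3,3.0,-1],3.5],[[0,0,0],[0,0,0],3.5]])

```text
clock: 17.2
position: [0.6268, 0.2836, 0.2554]
ee_rot: [-0.309, 0.69, 0.524, 0.393]
contact_force: [0.0, 0.0, -1.2]
width: 0.0387
gripper_force: 50.6
```

```bash
python3 - <<'E'
from h import *
p,R,s=pose(); print(s["clock"],s["qpos"],p,R.round(3).tolist(),s["width"])
im=eyes.get_image("side"); cv2.imwrite("pics/s2.png",cv2.resize(im[60:300,180:500],(800,600))[:,:,::-1])
# fork x axis in world if gripped as assumed: tool-frame vector from pick (t=30)
t=np.deg2rad(29.7); Rp=np.c_[[0.,0,0],[0,-1,0],[-np.sin(t),0,-np.cos(t)]]; Rp[:,0]=np.cross(Rp[:,1],Rp[:,2])
print("fork axis",R@Rp.T@[1,0,0])
E
```

```text
17.2 [-0.14921518  0.37975327  1.79598533  1.17432887  1.20260851 -0.48441924] [0.62679117 0.28359709 0.25535349] [[0.143, 0.965, 0.218], [0.48, -0.26, 0.837], [0.865, -0.015, -0.501]] 0.03865006442568334
fork axis [0.01621848 0.00235995 0.99986569]
```

View pics/s2.png

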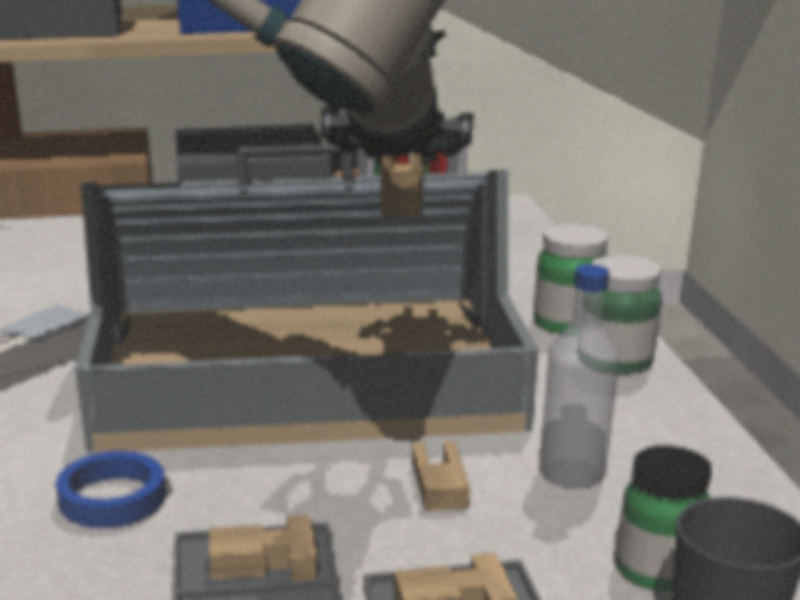

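drive_tool(rows=[[[0,-0.016,0],[-0.3,2.1,-1],3.5],[[0,0,0],[-0.3,2.1,-1],3.5],[[0,0,0],[0,0,-5],3.5],[[0,0,0],[0,0,-5],3.5],[[0,0,0],[0,0,-3.5],3.5],[[0,0,0],[0,0,0],3.5]])

```text
clock: 18.0
position: [0.6208, 0.3267, 0.1055]
ee_rot: [-0.302, 0.685, 0.528, 0.401]
contact_force: [-0.0, 0.5, 0.2]
width: 0.0386
gripper_force: 50.7
```

drive_tool(rows=[[[0,0,0],[0,0,-0.5],3.5],[[0,0,0],[0,0,-0.5],3.5],[[0,0,0],[0,0,0],3.5]])

```text
clock: 18.38
position: [0.6204, 0.3271, 0.0978]
ee_rot: [-0.301, 0.684, 0.529, 0.402]
contact_force: [0.7, -0.2, 0.1]
width: 0.0386
gripper_force: 50.7
```

drive_tool(rows=[[[0,0,0],[0,0,-0.7],3.5],[[0,0,0],[0,0,-0.6],3.5],[[0,0,0],[0,0,0],3.5]])

```text
clock: 18.75
position: [0.6198, 0.3271, 0.083]
ee_rot: [-0.302, 0.685, 0.528, 0.401]
contact_force: [0.1, 0.0, -0.6]
width: 0.0386
gripper_force: 50.7
```

```bash
python3 - <<'E'
from h import *
p,R,s=pose(); print(p,R.round(3).tolist(),s["contact_force"])
E
```

```text
[0.61975048 0.3270848  0.08303104] [[0.12, 0.966, 0.23], [0.48, -0.26, 0.838], [0.869, 0.01, -0.495]] [ 0.11858959  0.02121107 -0.61205858]
```

drive_tool(rows=[[[0,0.008,0],[0,0,-0.15],3.5],[[0,0,0],[0,0,-0.15],3.5],[[0,0,0],[0,0,0],3.5]])

```text
clock: 19.12
position: [0.6202, 0.3274, 0.0822]
ee_rot: [-0.305, 0.685, 0.527, 0.4]
contact_force: [-0.8, -2.1, 5.2]
width: 0.0385
gripper_force: 51.1
```

drive_tool(rows=[[[0,0,0],[0,0,0],4.2],[[0,0,0],[0,0,0],5],[[0,0,0],[0,0,0],5],[[0,0,0],[-0.4,-1.6,1.0],5],[[0,0,0],[-0.9,-3.3,2],5],[[0,0,0],[-0.9,-3.3,3],5],[[0,0,0],[-0.8,-3,5],5],[[0,0,0],[0,0,5],5]])

```text
clock: 20.12
position: [0.5901, 0.212, 0.2422]
ee_rot: [-0.303, 0.687, 0.526, 0.399]
contact_force: [1.4, -0.8, -0.4]
width: 0.0498
gripper_force: 0.0
```

```bash
python3 - <<'E'
from h import *
(p,R,s),w,im=shot("w7"); print(s["clock"],s["qpos"],p,R.round(3).tolist())
t=eyes.get_image("side"); cv2.imwrite("pics/m7.png",np.hstack([cv2.resize(im,(400,300)),cv2.resize(t[60:300,180:500],(400,300))])[:,:,::-1])
E
```

```text
20.125 [-0.29789437  0.35471681  1.88720879  1.1331367   1.27702328 -0.61650534] [0.59011849 0.21199663 0.24217112] [[0.129, 0.965, 0.23], [0.481, -0.264, 0.836], [0.867, 0.003, -0.498]]
```

View pics/m7.png

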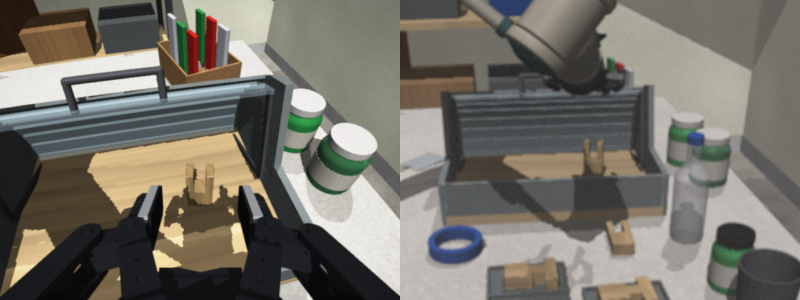

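drive_tool(rows=[[[-0.169,0.045,0],[-1,-4,2.5],5],[[-0.169,0.045,0],[-1,-4,2.5],5],[[-0.169,0.045,0],[-1,-4,2.5],5],[[0,0,-0.174],[-1.2,-4,0],5],[[0,0,-0.174],[-1.2,-4,0],5],[[0,0,-0.174],[-1.2,-4,0],5],[[0,0,-0.174],[-1.2,-4,0],5],[[0,0,-0.174],[-1.2,-4,0],5]])

```text
clock: 21.22
position: [0.4983, -0.1063, 0.3151]
ee_rot: [-0.054, 0.943, 0.208, 0.254]
contact_force: [0.9, 0.0, 0.8]
width: 0.0501
gripper_force: 0.0
```

drive_tool(rows=[[[0,0,-0.174],[0,-4,0],5],[[0,0,-0.174],[0,-4,0],5],[[-0.015,0.174,0],[0.1,-1.2,-2],5],[[-0.015,0.174,0],[0.1,-1.2,-2],5],[[-0.015,0.174,0],[0.1,-1.2,-2],5],[[-0.015,0.174,0],[0.1,-1.2,-2],5],[[-0.015,0.174,0],[0.1,-1.2,-2],5],[[-0.015,0.174,0],[0.1,-1.2,-2],5]])

```text
clock: 22.22
position: [0.5058, -0.2578, 0.1956]
ee_rot: [0.011, 0.964, 0.045, -0.26]
contact_force: [-0.5, 0.6, 0.4]
width: 0.05
gripper_force: 0.0
```

```bash
python3 - <<'E'
from h import *
(p,R,s),w,im=shot("w8"); print(s["clock"],s["qpos"],p,R.round(3).tolist())
for b in blobs(wood(im),800):
    c,h,sz=fork(w,b,.028); print(np.round(cv2.minAreaRect(b)[0]),c,h,sz)
c=eyes.get_calibration("top"); 
for n,u,v,z in (("tin rim c",395,127,.11),("jar top c",344,127,.10),("tin left",376,127,.11),("tin near rim",396,147,.11)): print(n,plane(c,u,v,z))
E
```

```text
22.225 [-0.43668401  0.55466198  1.28714059 -0.25959682  1.75982263  1.05201896] [ 0.50578113 -0.25783274  0.19562949] [[0.861, 0.092, -0.501], [0.081, -0.996, -0.044], [-0.503, -0.002, -0.864]]
[514. 180.] [ 0.44574774 -0.42732434] -0.022807984 (60.406497955322266, 83.92266082763672)
[424. 183.] [ 0.44573438 -0.34615912] -0.15728371 (46.90221405029297, 82.73893737792969)
[326. 165.] [ 0.45318646 -0.26613016] 0.08247179 (39.96409225463867, 84.47593688964844)
[198. 154.] [ 0.45571841 -0.16804021] -0.034795556 (48.318363189697266, 83.7930679321289)
[ 22. 131.] [ 0.46171457 -0.03430006] -0.4714912 (33.84895706176758, 103.01422882080078)
tin rim c [ 0.7741146  -0.17257266  0.11      ]
jar top c [ 0.77386997 -0.06413463  0.1       ]
tin left [ 0.77289013 -0.13202312  0.11      ]
tin near rim [ 0.73068739 -0.17535768  0.11      ]
```

drive_tool(rows=[[[0,0,-0.008],[0.3,-0.3,-5],5],[[0,0,0],[0,0,-5.4],5],[[0,0,0],[-2.0,-0.17,-3.4],5],[[0,0,0],[-1.3,-0.11,-2.2],5],[[0,0,0],[-0.4,-0.05,-0.7],5],[[0,0,0],[0,0,0],5],[[0,0,0],[0,0,0],5]])

```text
clock: 23.15
position: [0.4732, -0.2637, 0.03]
ee_rot: [0.01, 0.966, 0.041, -0.256]
contact_force: [-0.3, 0.1, -0.1]
width: 0.0501
gripper_force: 0.0
```

drive_tool(rows=[[[0,0,0],[-0.2,0,-0.35],5],[[0,0,0],[0,0,0],4.5],[[0,0,0],[0,0,0],3.5],[[0,0,0],[0,0,0],3.5],[[0,0,0],[0,0,0],3.5],[[0,0,0],[0,0,0],3.5]])

```text
clock: 23.9
position: [0.4708, -0.2634, 0.0258]
ee_rot: [0.01, 0.965, 0.041, -0.257]
contact_force: [1.9, 0.7, 5.2]
width: 0.0389
gripper_force: 51.3
```

drive_tool(rows=[[[0,0,0],[0,0,1],3.5],[[0,0,0],[0,0,2],3.5],[[0,0,0],[0,0,3],3.5],[[0,0,0],[0,0,0],3.5]])

```text
clock: 24.4
position: [0.4713, -0.264, 0.0879]
ee_rot: [0.011, 0.966, 0.041, -0.255]
contact_force: [-0.3, -0.3, -1.6]
width: 0.0388
gripper_force: 50.6
```

```bash
python3 - <<'E'
from ik import *
p,R,s=pose(); q=s["qpos"]; d=np.deg2rad; print(p,R.round(3).tolist(),s["width"])
im=eyes.get_image("wrist"); w=eyes.get_calibration("wrist"); cv2.imwrite("pics/w9.png",im[:,:,::-1])
for b in blobs(wood(im),1500):
    r=cv2.minAreaRect(b); print(np.round(r[0]),np.round(r[1]),r[2])
r=cv2.minAreaRect(min(blobs(wood(np.load("pics/w6.npy")),1500),key=lambda b:abs(cv2.minAreaRect(b)[0][0]-320))); print("ref w6",r)
h=.084
w=[((.47,-.26,.25),ori(h,d(-30))),((.47,-.15,.32),ori(h,d(30))),((.48,0,.31),ori(d(40),d(30))),((.52,.15,.30),ori(d(75),d(30))),((.53,.25,.28),ori(d(75),d(60))),((.53,.327,.2),ori(d(75),d(60))),((.53,.327,.081),ori(d(75),d(60)))]
[print(x) for x in follow(q,w)]
E
```

```text
[ 0.47131362 -0.26400556  0.08793857] [[0.866, 0.085, -0.492], [0.074, -0.996, -0.042], [-0.494, -0.0, -0.869]] 0.03879676589496567
[310. 344.] [128.  96.] 43.3153190612793
[585. 262.] [ 60. 137.] 40.0302619934082
[460. 255.] [ 63. 141.] 48.42387771606445
[134. 222.] [122. 108.] 3.8140745162963867
ref w6 ((316.5, 331.0), (105.0, 108.0), 0.0)
[-0.46  0.47  1.3  -0.27  1.82  1.02]
[-0.72 -0.12  1.87  0.43  1.05  0.62]
[-0.51 -0.07  1.85  0.52  1.2   0.21]
[-0.19  0.12  1.69  0.54  1.33 -0.06]
[-0.25  0.22  1.97  1.13  1.27 -0.55]
[-0.08  0.34  2.07  1.32  1.08 -0.73]
[-0.08  0.56  2.17  1.51  1.02 -1.1 ]
```

drive_tool(rows=[[[0,0,0],[0,0,6],3.5],[[0,0,0],[0,0,6],3.5],[[0,0,0],[0,0,6],3.5],[[0.015,-0.174,0],[0,2.5,1],3.5],[[0.015,-0.174,0],[0,2.5,1],3.5],[[0.015,-0.174,0],[0,2.5,1],3.5],[[0.015,-0.174,0],[0,2.5,1],3.5],[[0.015,-0.174,0],[0,2.5,1],3.5]])

```text
clock: 25.45
position: [0.4695, -0.1371, 0.3153]
ee_rot: [-0.009, 0.983, 0.043, 0.177]
contact_force: [0.4, 0.4, -1.3]
width: 0.0385
gripper_force: 50.5
```

drive_tool(rows=[[[0.015,-0.174,0],[0,2.5,0],3.5],[[0,0,0.174],[0.7,3.3,0],3.5],[[0,0,0.174],[0.7,3.3,0],3.5],[[0,0,0.174],[0.7,3.3,0],3.5],[[0,0,0.174],[0.7,3.3,0],3.5],[[0,0,0.174],[0.7,3.3,0],3.5],[[0,0,0.174],[0.7,3.3,0],3.5],[[0,0,0.174],[0.7,3.3,0],3.5]])

```text
clock: 26.45
position: [0.5185, 0.1185, 0.3141]
ee_rot: [-0.16, 0.766, 0.588, 0.204]
contact_force: [0.2, -0.2, -1.4]
width: 0.0386
gripper_force: 50.6
```

drive_tool(rows=[[[0.169,-0.045,0],[0.3,5,-1.5],3.5],[[0.169,-0.045,0],[0.3,5,-1.5],3.5],[[0.169,-0.045,0],[0.3,5,-1.5],3.5],[[0,0,0],[0,3,-2],3.5],[[0,0,0],[0,3,-2],3.5],[[0,0,0],[0,0,0],3.5],[[0,0,0],[0,0,0],3.5]])

```text
clock: 27.32
position: [0.5281, 0.3276, 0.2301]
ee_rot: [-0.307, 0.687, 0.525, 0.397]
contact_force: [-0.4, 0.5, 0.0]
width: 0.0383
gripper_force: 50.6
```

```bash
cat >> h.py <<'E'
def upright():
    p,R,s=pose(); t=np.deg2rad(29.6); Rp=np.c_[[0.,0,0],[0,-1,0],[-np.sin(t),0,-np.cos(t)]]; Rp[:,0]=np.cross(Rp[:,1],Rp[:,2])
    ax=R@Rp.T@[1,0,0]; print(s["clock"],p.round(4),"tool z",R[:,2].round(3),"axis",ax.round(4),"fix rotvec",np.cross(ax,[0,0,1]).round(4),s["width"])
E
python3 -c "
from h import *
upright()"
```

```text
27.325 [0.5281 0.3276 0.2301] tool z [ 0.223  0.839 -0.497] axis [0.0056 0.002  1.    ] fix rotvec [ 0.002  -0.0056  0.    ] 0.038333408838338474
```

drive_tool(rows=[[[0,-0.005,0],[0,0,-5],3.5],[[0,0,0],[0,0,-5],3.5],[[0,0,0],[0,0,-3],3.5],[[0,0,0],[0,0,-1],3.5],[[0,0,0],[0,0,-0.6],3.5],[[0,0,0],[0,0,0],3.5],[[0,0,0],[0,0,0],3.5]])

```text
clock: 28.2
position: [0.5286, 0.3278, 0.0855]
ee_rot: [-0.305, 0.686, 0.526, 0.4]
contact_force: [-0.4, -0.8, -0.0]
width: 0.0386
gripper_force: 50.7
```

drive_tool(rows=[[[0,0,0],[0,0,-0.15],3.5],[[0,0,0],[0,0,-0.15],3.5],[[0,0,0],[0,0,0],3.5]])

```text
clock: 28.58
position: [0.5283, 0.328, 0.0821]
ee_rot: [-0.306, 0.686, 0.526, 0.399]
contact_force: [-0.2, -2.1, 3.0]
width: 0.0386
gripper_force: 51.0
```

Contact with the floor. Releasing and backing out.

drive_tool(rows=[[[0,0,0],[0,0,-0.1],3.5],[[0,0,0],[0,0,0],4.2],[[0,0,0],[0,0,0],5],[[0,0,0],[0,0,0],5],[[0,0,0],[-0.4,-1.6,1.0],5],[[0,0,0],[-0.9,-3.3,2],5],[[0,0,0],[-0.9,-3.3,3],5],[[0,0,0],[-0.4,-3,5],5]])

```text
clock: 29.58
position: [0.5011, 0.2148, 0.19]
ee_rot: [-0.307, 0.687, 0.525, 0.397]
contact_force: [1.0, 0.6, 0.7]
width: 0.05
gripper_force: 0.0
```

drive_tool(rows=[[[-0.169,0.045,0],[0,-4,4],5],[[-0.169,0.045,0],[0,-4,3],5],[[-0.169,0.045,0],[0,-4,2],5],[[0,0,-0.17],[0.5,-3,0],5],[[0,0,-0.17],[0.5,-3,0],5],[[0,0,-0.17],[0.5,-3,0],5],[[0,0,-0.17],[0.5,-3,0],5],[[0,0,-0.17],[0.5,-3,0],5]])

```text
clock: 30.58
position: [0.5264, -0.0529, 0.278]
ee_rot: [-0.06, 0.94, 0.217, 0.258]
contact_force: [-0.6, 0.2, -0.8]
width: 0.0497
gripper_force: 0.0
```

```bash
python3 - <<'E'
from h import *
p,R,s=pose(); print(s["clock"],p,R.round(3).tolist())
c=eyes.get_calibration("top"); t=eyes.get_image("top"); np.save("pics/top2.npy",t)
sd=eyes.get_image("side")
cv2.imwrite("pics/m9.png",np.hstack([cv2.resize(t[110:350,60:380],(400,300)),cv2.resize(sd[100:340,180:500],(400,300))])[:,:,::-1])
E
```

```text
30.575 [ 0.52638632 -0.05287278  0.27795321] [[0.773, 0.439, 0.458], [0.377, -0.898, 0.225], [0.511, -0.001, -0.86]]
```

View pics/m9.png

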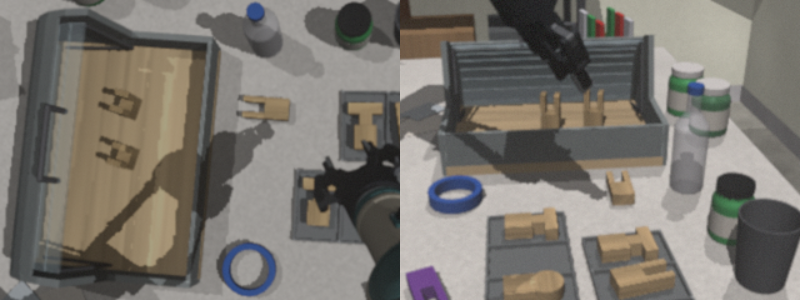

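drive_tool(rows=[[[0,0,-0.148],[1.5,-2.3,0],5],[[0,0,-0.148],[1.5,-2.3,0],5],[[-0.028,0.176,0],[1.5,-2.3,-2],5],[[-0.028,0.176,0],[1.5,-2.3,-3],5],[[-0.028,0.176,0],[1.4,-2.4,-4],5],[[0,0,0],[0,0,-3.8],5],[[0,0,0],[0,0,0],5],[[0,0,0],[0,0,0],5]])

```text
clock: 31.68
position: [0.6011, -0.1677, 0.1516]
ee_rot: [-0.002, 0.997, 0.082, 0.001]
contact_force: [-0.0, 0.5, 0.2]
width: 0.0502
gripper_force: 0.0
```

```bash
python3 - <<'E'
from h import *
(p,R,s),w,im=shot("w10"); print(s["clock"],p,R.round(3).tolist())
for b in blobs(wood(im),1500):
    c,h,sz=fork(w,b,.028); print(np.round(cv2.minAreaRect(b)[0]),c,h,sz,cv2.boundingRect(b))
E
```

```text
31.675 [ 0.60112199 -0.16770755  0.15164124] [[0.986, 0.164, 0.002], [0.164, -0.986, 0.003], [0.003, -0.003, -1.0]]
[294. 394.] [ 0.46035562 -0.16795729] 0.020351037 (46.91541290283203, 74.59323120117188) (264, 358, 61, 75)
[105. 357.] [ 0.46831955 -0.01930197] 0.104047336 (72.0352554321289, 84.52141571044922) (64, 311, 89, 89)
[324. 220.] [ 0.6091261  -0.16823145] 0.1577237 (39.88126754760742, 82.96717071533203) (295, 163, 60, 116)
[206. 210.] [ 0.60332281 -0.08917427] 0.019229699 (59.66623306274414, 83.04658508300781) (169, 148, 90, 124)
```

drive_tool(rows=[[[0,0,0],[0,-0.15,-5],5],[[0,0,0],[0,0,-4.5],5],[[0,0,0],[0,0,-2.5],5],[[0,0,0],[0,0,-0.6],5],[[0,0,0],[0,0,0],5],[[0,0,0],[0,0,0],5]])

```text
clock: 32.48
position: [0.6024, -0.1701, 0.0267]
ee_rot: [-0.001, 0.997, 0.082, 0.003]
contact_force: [-0.7, -0.1, 0.1]
width: 0.0498
gripper_force: 0.0
```

drive_tool(rows=[[[0,0,0],[0,0,0],4.5],[[0,0,0],[0,0,0],3.5],[[0,0,0],[0,0,0],3.5],[[0,0,0],[0,0,0],3.5],[[0,0,0],[0,0,0],3.5]])

```text
clock: 33.1
position: [0.6019, -0.17, 0.0258]
ee_rot: [-0.001, 0.997, 0.082, 0.002]
contact_force: [-1.4, 1.4, 6.6]
width: 0.0384
gripper_force: 52.1
```

drive_tool(rows=[[[0,0,0],[0,0,3.5],3.5],[[0,0,0],[0,0,4],3.5],[[0,0,-0.105],[-4,2,0],3.5],[[0,0,-0.105],[-4,2,0],3.5],[[0,0,0],[-4,2,0],3.5],[[0,0,0],[-3.9,2,0],3.5],[[0,0,0],[0,0,-3],3.5],[[0,0,0],[0,0,0],3.5]])

```text
clock: 34.1
position: [0.4403, -0.0889, 0.0685]
ee_rot: [-0.002, 1.0, -0.023, -0.001]
contact_force: [0.5, -1.1, -0.5]
width: 0.0381
gripper_force: 51.3
```

```bash
python3 - <<'E'
from h import *
(p,R,s),w,im=shot("w11"); print(s["clock"],p,R.round(3).tolist(),s["width"])
for b in blobs(wood(im),1500):
    c,h,sz=fork(w,b,.028); print(np.round(cv2.minAreaRect(b)[0]),c,h,sz,cv2.boundingRect(b))
# dividing walls near the gap: project compartments' free band at rib height along x=.45
for y in (-.05,-.09,-.13): print(y,proj(w,(.5,y,.01)))
g=cv2.cvtColor(im,cv2.COLOR_RGB2GRAY); v=int(proj(w,(.5,-.09,.01))[1]); print(v,g[v,200:440:4].tolist())
E
```

```text
34.1 [ 0.44029512 -0.08887137  0.06846834] [[0.999, -0.046, -0.002], [-0.046, -0.999, 0.004], [-0.002, -0.004, -1.0]] 0.03812614994303789
[320. 371.] [ 0.38831119 -0.08575233] 1.5281478 (39.20366668701172, 51.8121452331543) (272, 341, 98, 61)
[318. 263.] [ 0.45005396 -0.08851055] -0.055385824 (52.43008041381836, 65.30509948730469) (265, 200, 113, 126)
[486. 244.] [ 0.45545264 -0.16680347] -0.015547949 (46.58256149291992, 82.93572235107422) (437, 162, 99, 164)
[153. 242.] [ 0.46311926 -0.01295257] -0.016179917 (65.571044921875, 83.60014343261719) (80, 157, 141, 167)
-0.05 [237.57525463 161.42615359]
-0.09 [318.6786527  157.48989111]
-0.13 [400.40472772 153.91755174]
157 [51, 51, 52, 53, 62, 82, 55, 125, 85, 121, 131, 74, 103, 122, 133, 63, 81, 81, 76, 67, 82, 117, 117, 117, 130, 132, 132, 133, 132, 132, 133, 133, 134, 133, 136, 136, 137, 137, 139, 139, 140, 140, 140, 141, 143, 143, 144, 60, 59, 48, 142, 141, 122, 148, 148, 94, 59, 57, 59, 58]
```

drive_tool(rows=[[[0,0,0],[0.4,0,-2.5],3.5],[[0,0,0],[0,0,-1.3],3.5],[[0,0,0],[0,0,-0.3],3.5],[[0,0,0],[0,0,0],3.5],[[0,0,0],[0,0,0],3.5]])

```text
clock: 34.78
position: [0.4465, -0.0898, 0.0289]
ee_rot: [-0.001, 1.0, -0.023, 0.001]
contact_force: [0.4, 0.0, -1.2]
width: 0.0388
gripper_force: 51.4
```

drive_tool(rows=[[[0,0,0],[0,0,-0.25],3.5],[[0,0,0],[0,0,0],3.5],[[0,0,0],[0,0,0],4.3],[[0,0,0],[0,0,0],5],[[0,0,0],[0,0,0],5],[[0,0,0],[0,0,4],5],[[0,0,0],[2,0,5],5],[[0,0,0],[3,0,5],5]])

```text
clock: 35.78
position: [0.4955, -0.0894, 0.1673]
ee_rot: [-0.001, 1.0, -0.023, 0.0]
contact_force: [1.5, 0.1, -0.8]
width: 0.0502
gripper_force: 0.0
```

drive_tool(rows=[[[0.009,0.174,0],[0.5,0,0],5],[[0.009,0.174,0],[0.5,0,0],5],[[0.009,0.174,0],[0,0,-2],5],[[0,0,0],[0,0,0],5],[[0,0,0],[0,0,0],5]])

```text
clock: 36.4
position: [0.5053, -0.0895, 0.1465]
ee_rot: [-0.009, 0.966, -0.023, -0.257]
contact_force: [-1.2, -1.2, 0.3]
width: 0.0499
gripper_force: 0.0
```

```bash
python3 - <<'E'
from h import *
(p,R,s),w,im=shot("w12"); print(s["clock"],p,R.round(3).tolist(),s["width"])
for b in blobs(wood(im),1500):
    c,h,sz=fork(w,b,.028); print(np.round(cv2.minAreaRect(b)[0]),c,h,sz,cv2.boundingRect(b))
E
```

```text
36.4 [ 0.50526494 -0.08946017  0.14651847] [[0.867, -0.049, -0.496], [-0.04, -0.999, 0.029], [-0.497, -0.005, -0.868]] 0.049940570768269674
[326. 207.] [ 0.45439804 -0.08930573] -0.047628876 (39.99784469604492, 82.9985122680664) (295, 164, 63, 87)
[441. 203.] [ 0.45591473 -0.16625705] -0.04319546 (46.9013671875, 82.89181518554688) (402, 158, 77, 89)
[207. 199.] [ 0.46882208 -0.01343727] -0.016595898 (66.42041778564453, 94.1789321899414) (148, 140, 105, 106)
[314.  30.] [ 0.57533051 -0.08980583] -1.550904 (27.53200912475586, 39.27040100097656) (271, 0, 88, 61)
```

drive_tool(rows=[[[0,0,0],[0.45,-0.3,-5.4],5],[[0,0,0],[-2.0,0.12,-3.4],5],[[0,0,0],[-1.2,0.07,-2.1],5],[[0,0,0],[-0.5,0.03,-0.8],5],[[0,0,0],[0,0,0],5],[[0,0,0],[0,0,0],5]])

```text
clock: 37.2
position: [0.4748, -0.0908, 0.0305]
ee_rot: [-0.008, 0.967, -0.023, -0.255]
contact_force: [-0.2, 0.2, -0.6]
width: 0.0499
gripper_force: 0.0
```

drive_tool(rows=[[[0,0,0],[-0.1,0,-0.3],5],[[0,0,0],[0,0,0],4.5],[[0,0,0],[0,0,0],3.5],[[0,0,0],[0,0,0],3.5],[[0,0,0],[0,0,0],3.5],[[0,0,0],[0,0,0],3.5]])

```text
clock: 37.95
position: [0.4731, -0.0905, 0.0262]
ee_rot: [-0.009, 0.966, -0.023, -0.257]
contact_force: [2.9, 1.1, 4.9]
width: 0.0391
gripper_force: 51.1
```

drive_tool(rows=[[[0,0,0],[0,0,1],3.5],[[0,0,0],[0,0,2],3.5],[[0,0,0],[0,0,3],3.5],[[0,0,0],[0,0,0],3.5]])

```text
clock: 38.45
position: [0.4733, -0.0906, 0.0873]
ee_rot: [-0.008, 0.966, -0.023, -0.256]
contact_force: [0.3, 1.0, -1.1]
width: 0.0388
gripper_force: 50.4
```

```bash
python3 - <<'E'
from ik import *
p,R,s=pose(); q=s["qpos"]; d=np.deg2rad; print(p,R.round(3).tolist(),s["width"])
w=[((.47,-.09,.25),ori(-.05,d(-30))),((.465,-.03,.32),ori(-.05,d(30))),((.455,.03,.31),ori(d(30),d(30))),((.45,.15,.30),ori(d(75),d(30))),((.44,.25,.28),ori(d(75),d(60))),((.44,.327,.2),ori(d(75),d(60))),((.44,.327,.081),ori(d(75),d(60)))]
[print(x) for x in follow(q,w)]
E
```

```text
[ 0.47325322 -0.09063052  0.08727863] [[0.868, -0.049, -0.494], [-0.04, -0.999, 0.028], [-0.495, -0.004, -0.869]] 0.03876550326720789
[-0.26  0.42  1.39 -0.11  1.85  1.36]
[-0.32 -0.2   1.93  0.17  0.91  1.24]
[-0.42 -0.16  1.93  0.47  1.09  0.47]
[-0.22  0.01  1.81  0.54  1.34 -0.09]
[-0.32  0.1   2.13  1.11  1.3  -0.61]
[-0.11  0.24  2.25  1.35  1.07 -0.82]
[-0.11  0.53  2.38  1.59  1.03 -1.3 ]
```

drive_tool(rows=[[[0,0,0],[0,0,6],3.5],[[0,0,0],[0,0,6],3.5],[[0,0,0],[0,0,6],3.5],[[-0.009,-0.174,0],[0,1.2,1],3.5],[[-0.009,-0.174,0],[0,1.2,1],3.5],[[-0.009,-0.174,0],[0,1.2,1],3.5],[[-0.009,-0.174,0],[0,1.2,1],3.5],[[-0.009,-0.174,0],[0,1.2,1],3.5]])

```text
clock: 39.45
position: [0.4718, -0.0299, 0.3154]
ee_rot: [0.003, 0.984, -0.023, 0.176]
contact_force: [-0.3, -0.4, -2.2]
width: 0.0389
gripper_force: 50.7
```

drive_tool(rows=[[[-0.009,-0.174,0],[0,1,0],3.5],[[0,0,0.169],[-0.3,2.5,0],3.5],[[0,0,0.169],[-0.3,2.5,0],3.5],[[0,0,0.169],[-0.3,2.5,0],3.5],[[0,0,0.169],[-0.3,2.5,0],3.5],[[0,0,0.169],[-0.3,2.5,0],3.5],[[0,0,0.169],[-0.3,2.5,0],3.5],[[0,0,0.169],[-0.3,2.5,0],3.5]])

```text
clock: 40.45
position: [0.4504, 0.1551, 0.3143]
ee_rot: [-0.141, 0.813, 0.522, 0.217]
contact_force: [-0.3, -0.3, -0.9]
width: 0.0388
gripper_force: 50.7
```

drive_tool(rows=[[[0,0,0.169],[0,2.5,0],3.5],[[0.169,-0.045,0],[-0.4,4,-1.5],3.5],[[0.169,-0.045,0],[-0.4,4,-1.5],3.5],[[0.169,-0.045,0],[-0.4,4,-1.5],3.5],[[0,0,0],[0,1.3,-2],3.5],[[0,0,0],[0,1.3,-2],3.5],[[0,0,0],[0,0,0],3.5],[[0,0,0],[0,0,0],3.5]])

```text
clock: 41.45
position: [0.4396, 0.3254, 0.231]
ee_rot: [-0.305, 0.688, 0.526, 0.397]
contact_force: [-0.9, 0.2, -0.7]
width: 0.0384
gripper_force: 50.7
```

```bash
python3 -c "
from h import *
upright()"
```

```text
41.45 [0.4396 0.3254 0.231 ] tool z [ 0.225  0.837 -0.498] axis [0.0036 0.0044 1.    ] fix rotvec [ 0.0044 -0.0036  0.    ] 0.03839622721532278
```

drive_tool(rows=[[[0.004,-0.004,0],[0,0.2,-5],3.5],[[0,0,0],[0,0,-5],3.5],[[0,0,0],[0,0,-3],3.5],[[0,0,0],[0,0,-1],3.5],[[0,0,0],[0,0,-0.6],3.5],[[0,0,0],[0,0,0],3.5],[[0,0,0],[0,0,0],3.5]])

```text
clock: 42.32
position: [0.4401, 0.3275, 0.0857]
ee_rot: [-0.305, 0.686, 0.526, 0.4]
contact_force: [0.1, 0.3, -0.5]
width: 0.0391
gripper_force: 50.8
```

drive_tool(rows=[[[0,0,0],[0,0,-0.15],3.5],[[0,0,0],[0,0,-0.15],3.5],[[0,0,0],[0,0,0],3.5]])

```text
clock: 42.7
position: [0.4399, 0.3279, 0.0833]
ee_rot: [-0.306, 0.686, 0.525, 0.401]
contact_force: [-0.6, -4.0, 6.2]
width: 0.0386
gripper_force: 51.5
```

drive_tool(rows=[[[0,0,0],[0,0,0],4.2],[[0,0,0],[0,0,0],5],[[0,0,0],[0,0,0],5],[[0,0,0],[-0.4,-1.6,1.0],5],[[0,0,0],[-0.9,-3.3,2],5],[[0,0,0],[-0.7,-3.3,3],5],[[-0.169,0.045,0],[0,-1,5],5],[[-0.169,0.045,0],[0,0,5],5]])

```text
clock: 43.7
position: [0.4178, 0.2409, 0.2014]
ee_rot: [-0.255, 0.722, 0.561, 0.314]
contact_force: [0.1, -0.7, 0.2]
width: 0.05
gripper_force: 0.0
```

drive_tool(rows=[[[-0.169,0.045,0],[1,0,4],5],[[-0.169,0.045,0],[1,0,3],5],[[-0.169,0.045,0],[1,0,2],4],[[-0.169,0.045,0],[1,0,0],4],[[0,0,-0.17],[1,0,0],4],[[0,0,-0.17],[1,0,0],4],[[0,0,-0.17],[1,0,0],4],[[0,0,-0.17],[1,0,0],4]])

```text
clock: 44.7
position: [0.4912, 0.2436, 0.2735]
ee_rot: [-0.051, 0.945, 0.311, 0.089]
contact_force: [1.0, 0.8, -0.7]
width: 0.04
gripper_force: 0.0
```

drive_tool(rows=[[[0,0,-0.17],[1,2,0],4],[[0,0,-0.17],[1,2,0],4],[[0,0,-0.17],[1,2,0],4],[[0,0,-0.17],[1,2,0],4],[[0,0,0],[0,0,0],4],[[0,0,0],[0,0,0],4]])

```text
clock: 45.45
position: [0.531, 0.323, 0.2734]
ee_rot: [-0.018, 0.995, -0.018, 0.101]
contact_force: [0.2, -1.7, -0.2]
width: 0.0399
gripper_force: 0.0
```

```bash
python3 - <<'E'
from h import *
(p,R,s),w,im=shot("w13"); print(s["clock"],p,R.round(4).tolist(),s["width"],s["qpos"])
sd=eyes.get_image("side")
cv2.imwrite("pics/m13.png",np.hstack([cv2.resize(im,(400,300)),cv2.resize(sd[60:300,180:500],(400,300))])[:,:,::-1])
E
```

```text
45.45 [0.53101652 0.3230494  0.27342777] [[0.9791, -0.0318, 0.2008], [-0.0389, -0.9988, 0.0314], [0.1996, -0.0385, -0.9791]] 0.039866982041452205 [ 0.47072158  0.23451464  1.50367286 -0.06754345  1.20932985  2.09500834]
```

drive_tool(rows=[[[-0.016,0.1,0],[0.3,2.0,2],4],[[-0.016,0.1,0],[0.3,2.0,2],4],[[0,0,-0.015],[0.4,2.0,0],4],[[0,0,0],[0,2.0,0],4],[[0,0,0],[0,0,0],4],[[0,0,0],[0,0,0],4]], force=35)

```text
clock: 46.3
position: [0.5412, 0.403, 0.3141]
ee_rot: [0.0, 1.0, -0.026, 0.002]
contact_force: [-0.1, 0.4, -0.2]
width: 0.0398
gripper_force: 0.0
```

```bash
python3 - <<'E'
from h import *
(p,R,s),w,im=shot("w14"); print(s["clock"],p,R.round(4).tolist(),s["width"])
sd=eyes.get_image("side"); t=eyes.get_image("top")
cv2.imwrite("pics/m14.png",np.vstack([np.hstack([cv2.resize(im,(400,300)),cv2.resize(sd[60:300,180:500],(400,300))]),np.hstack([cv2.resize(t[110:350,60:380],(400,300)),cv2.resize(sd[130:250,210:370],(400,300))])])[:,:,::-1])
E
```

```text
46.3 [0.54121965 0.40301684 0.31406463] [[0.9986, -0.0525, 0.0037], [-0.0525, -0.9986, -0.0004], [0.0038, 0.0002, -1.0]] 0.03978328714089106
```

View pics/m14.png

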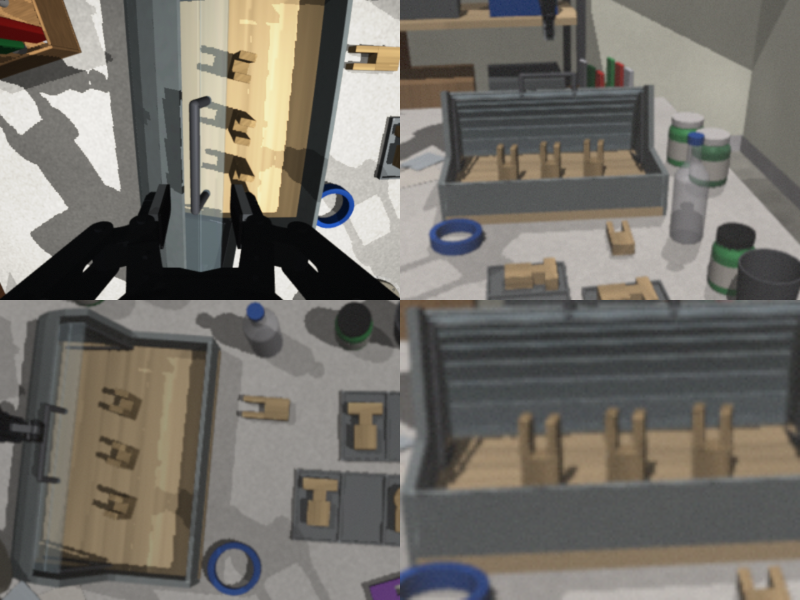

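drive_tool(rows=[[[0,0,0],[0,0.2,-4],4],[[0,0,0],[0,0.2,-3.5],4],[[0,0,0],[0,0,-1.5],4],[[0,0,0],[0,0,0],4],[[0,0,0],[0,0,0],2],[[0,0,0],[0,0,0],0.5],[[0,0,0],[0,0,0],0.5],[[0,0,0],[0,0,0],0.5]], force=35)

```text
clock: 47.45
position: [0.5427, 0.4084, 0.2261]
ee_rot: [-0.001, 1.0, -0.026, 0.004]
contact_force: [0.2, 0.0, 5.6]
width: 0.0087
gripper_force: 34.5
```

drive_tool(rows=[[[0,0,0],[-0.1,-2.25,0.6],0.5],[[0,0,0],[-0.1,-2.3,0.35],0.5],[[0,0,0],[-0.1,-2.35,0.05],0.5],[[0,0,0],[-0.1,-2.35,-0.25],0.5],[[0,0,0],[-0.1,-2.3,-0.55],0.5],[[0,0,0],[-0.1,-2.2,-0.8],0.5],[[0,0,0],[0,0,0],0.5]])

```text
clock: 48.32
position: [0.5357, 0.2683, 0.2187]
ee_rot: [0.001, 1.0, -0.027, 0.002]
contact_force: [-1.3, -4.1, 4.9]
width: 0.0084
gripper_force: 36.2
```

drive_tool(rows=[[[0,0,0],[-0.1,-2.1,-1.1],0.5],[[0,0,0],[-0.1,-1.9,-1.35],0.5],[[0,0,0],[-0.1,-1.75,-1.6],0.5],[[0,0,0],[-0.1,-1.5,-1.75],0.5],[[0,0,0],[-0.05,-1.2,-1.9],0.5],[[0,0,0],[0,0,0],0.5]])

```text
clock: 49.08
position: [0.5314, 0.1849, 0.14]
ee_rot: [0.001, 1.0, -0.027, 0.002]
contact_force: [1.8, -2.1, -2.1]
width: 0.0084
gripper_force: 37.5
```

drive_tool(rows=[[[0,0,0],[-0.05,-0.8,-1.0],0.5],[[0,0,0],[0,-0.3,-0.9],0.5],[[0,0,0],[0,0,0],0.5]])

```text
clock: 49.45
position: [0.5309, 0.1752, 0.1213]
ee_rot: [-0.001, 1.0, -0.026, 0.002]
contact_force: [1.7, 3.1, -4.6]
width: 0.0081
gripper_force: 36.8
```

drive_tool(rows=[[[0,0,0],[0,-0.1,-0.4],0.5],[[0,0,0],[0,-0.1,-0.4],0.5],[[0,0,0],[0,0,0],0.5]])

```text
clock: 49.82
position: [0.5311, 0.1745, 0.1192]
ee_rot: [-0.002, 1.0, -0.027, 0.004]
contact_force: [-7.7, 4.5, 26.9]
width: 0.0082
gripper_force: 40.2
```

drive_tool(rows=[[[0,0,0],[0,0,0],1.5],[[0,0,0],[0,-0.2,0],2.2],[[0,0,0],[0,-0.1,0],2.2],[[0,0,0],[0,-0.2,3],2.2],[[0,0,0],[0,-0.5,5],2.2],[[0,0,0],[0,-2,6],3],[[0,0,0],[0,-4,4],4],[[0,0,0],[0,-5,2],4]])

```text
clock: 50.82
position: [0.5316, 0.0521, 0.3157]
ee_rot: [-0.0, 1.0, -0.026, 0.004]
contact_force: [1.0, -0.8, -1.7]
width: 0.04
gripper_force: 0.0
```

drive_tool(rows=[[[0,0,0],[-1,-5,0],4],[[0,0,0],[-1,-5,0],4],[[0,0,0],[0,0,0],4],[[0,0,0],[0,0,0],4]])

```text
clock: 51.32
position: [0.5107, -0.047, 0.3129]
ee_rot: [-0.001, 1.0, -0.027, 0.002]
contact_force: [-0.6, 0.6, -0.2]
width: 0.0402
gripper_force: 0.0
```

```bash
python3 - <<'E'
from h import *
(p,R,s),w,im=shot("w15"); print(s["clock"],p,s["qd"].round(3),s["width"])
sd=eyes.get_image("side"); t=eyes.get_image("top"); c=eyes.get_calibration("top"); cs=eyes.get_calibration("side")
# dark handle bar: compare predicted pixels for joint 0 / .05 / .1 with the image
bx=np.array([.047,.999,0]); by=np.array([-.999,.047,0]); o=np.array([.535,.351,.05])
g=cv2.cvtColor(sd,cv2.COLOR_RGB2GRAY); g2=cv2.cvtColor(im,cv2.COLOR_RGB2GRAY)
for th in (0,.05,.1,.15):
    a=np.deg2rad(23)+th; H=o-bx*.188*np.cos(a)+np.array([0,0,.188*np.sin(a)]); print(th,H.round(3),"side",proj(cs,H).round(1),"wrist",proj(w,H).round(1),"top",proj(c,H).round(1))
u=int(proj(cs,H)[0]); v=int(proj(cs,H)[1]); print(v-6,g[v-6:v+22,u-15:u+16:5].min(1).tolist())
u,v=proj(w,H).astype(int); print(u-20,g2[v,u-20:u+30].tolist())
t0=cv2.inRange(cv2.cvtColor(t,cv2.COLOR_RGB2HSV),(100,110,40),(125,255,255))
for b in blobs(t0,200): print("tape",plane(c,*cv2.minAreaRect(b)[0],.025))
for b in blobs(wood(t)): 
    q=cv2.minAreaRect(b)[0]
    if q[0]>240 and q[1]>100: print("wood",np.round(q),plane(c,*q,.026)[:2].round(3))
E
```

```text
51.325 [ 0.51074113 -0.047044    0.3129151 ] [ 0.027  0.001 -0.003  0.001  0.    -0.003] 0.040245071456994276
0 [0.527 0.178 0.123] side [304.8 191.6] wrist [ 66.3 207.2] top [224.9 237.5]
0.05 [0.527 0.182 0.132] side [304.6 187.4] wrist [ 55.9 209.6] top [222.2 237. ]
0.1 [0.527 0.186 0.14 ] side [304.4 183.3] wrist [ 44.7 212.1] top [219.4 236.6]
0.15 [0.527 0.191 0.148] side [304.2 179.2] wrist [ 32.8 214.6] top [216.3 236.1]
173 [116, 112, 109, 89, 85, 85, 98, 101, 101, 104, 105, 104, 105, 104, 103, 90, 73, 64, 50, 44, 43, 55, 63, 83, 91, 90, 94, 88]
12 [85, 86, 84, 84, 85, 85, 86, 87, 88, 88, 89, 88, 88, 88, 87, 88, 88, 89, 89, 88, 88, 90, 89, 91, 91, 97, 108, 103, 97, 96, 91, 84, 81, 82, 82, 83, 83, 83, 83, 82, 82, 82, 81, 81, 80, 79, 80, 79, 77, 79]
tape [0.34407107 0.15541627 0.025     ]
wood [501. 284.] [ 0.446 -0.43 ]
wood [465. 284.] [ 0.443 -0.348]
wood [389. 279.] [ 0.451 -0.177]
wood [316. 271.] [ 0.464 -0.011]
wood [268. 196.] [0.631 0.102]
wood [500. 137.] [ 0.783 -0.427]
```

```bash
python3 - <<'E'
from h import *
c=eyes.get_calibration("top"); t=eyes.get_image("top"); cs=eyes.get_calibration("side"); sd=eyes.get_image("side")
w=eyes.get_calibration("wrist"); wi=eyes.get_image("wrist")
for n,cc,i in (("top",c,t),("side",cs,sd),("wrist",w,wi)):
    m=cv2.inRange(cv2.cvtColor(i,cv2.COLOR_RGB2HSV),(100,90,20),(128,255,255))
    for b in blobs(m,150):
        x,y,ww,hh=cv2.boundingRect(b); print(n,"tape",(x,y,ww,hh),[plane(cc,u,v,z)[:2].round(3).tolist() for u,v,z in ((x,y+hh/2,.015),(x+ww,y+hh/2,.015),(x+ww/2,y+hh/2,.0125))])
    for b in blobs(wood(i),150):
        f=fork(cc,b,.024)
        if abs(f[0][0]-.63)<.03 and abs(f[0][1]-.09)<.03: print(n,"sample",f)
E
```

```text
top tape (226, 304, 34, 42) [[0.336, 0.189], [0.338, 0.111], [0.337, 0.15]]
top sample (array([0.63153015, 0.10159039]), np.float32(1.5200222), (36.646095275878906, 59.661312103271484))
side tape (204, 235, 42, 29) [[0.291, 0.138], [0.385, 0.123], [0.338, 0.135]]
side tape (250, 33, 41, 40) [[0.433, 3.284], [0.76, 3.22], [0.597, 3.271]]
side sample (array([0.62705884, 0.07965845]), np.float32(1.5154656), (36.936561584472656, 90.9923095703125))
wrist tape (146, 290, 77, 74) [[0.341, 0.191], [0.337, 0.09], [0.337, 0.141]]
wrist sample (array([0.63154706, 0.09200824]), np.float32(1.5067384), (39.345706939697266, 85.46649932861328))
```

```bash
python3 -c "
from rig import job
print(job.sign_off())"
```

```text
the job is handed in; nothing more can be done
None
```

The job is handed in: all three bin forks stand upright in the drying box with the cover rolled closed, the tape lies flat on the bare table, and the fork sample is where it was; I checked the closed cover, tape and sample by measurement only, and last saw the forks upright just before closing.

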